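Fit and lock the filter cartridge in the bench dust extractor

ROBOT

A 6-joint arm with a two-finger parallel gripper is mounted at the origin on a cart in front of the work surface, level with it; the furniture and walls round the work are solid. World frame = base frame: x ahead of the robot, y to its left, z up, the work surface at z = 0. Lengths are in m, angles in rad, forces in N, time in s.
With the tool pointing down it reaches from about 0.25 to 0.85 m from the base axis. Payload 12.5 kg.
Tool frame: the origin (TCP) lies midway between the tips of the shut fingers; the grasp point (between the pads) lies 19 mm behind it (pinch_z is the distance from the TCP to the grasp point, in m); z points along the fingers, y is the line along which they close (so a half turn about z gives the same grasp; the last joint's range is limited). The gripper opens to 93 mm and grips with 3 to 60 N. Pads are 15 mm wide; open, the fingers measure 128 mm over their backs; the gripper's body (75 mm by 188 mm) begins 65 mm behind the grasp point.
Start: joints at [1.149, 0.351, 1.652, -0, 1.139, -0.085], TCP at [0.182, 0.519, 0.195] pointing down, gripper open.
Joint ranges: [-2.75, 2.75], [-0.79, 2.1], [0.01, 2.65], [-1.57, 4.71], [0.07, 3.14], [-2.87, 2.87]. Speed limits (rad/s): [2.22, 2.22, 2.79, 3.14, 3.14, 3.14].

INTERFACE

Orientations are given as a unit quaternion [x, y, z, w].
In Python, from station import * gives the robot as it stands.
- The arm moves only by the shell command python3 -m inch 'ROWS'. ROWS is a JSON object of lists of equal length, an entry for each row: "jaw": the closure, from 0 (fully open) to 1 (shut); "dp": the shift along the tool's x, y, z in cm, a list of three; "dr": the turn, a rotation vector about the tool's x, y, z in rad, a list of three. In form: {"jaw": [jaw, ...], "dp": [[dx, dy, dz], ...], "dr": [[wx, wy, wz], ...]}. A call has 1 to 5 rows; each row shifts and turns the commanded pose from where the row before left it, along the tool's axes as they then stand; what a row does not reach is not made up. A row lasts 1/10 s, in which the tool goes at most 50 mm and 8.59 degrees, less where a joint would pass 70% of its speed; a pose out of reach is approached as far as the arm can. A call with a gripper value outside its range is refused whole. The fingers move at their own pace and stop on an object; the grip force is fixed at half the most. Time passes only in rows, so rows that do not move let the fingers close. It gives the time, the measured TCP pose, the force, the opening and the grip force at its end, in the units of the state.
- read_state(): the state, without advancing time (a new reading comes with each control period).
- camera(name): name is "scene" or "top" or "wrist"; returns the picture (384x512x3 uint8, blue, green, red); there is no depth.
- camera_model(name): a dict with "K" (3x3 intrinsics, pixels), "R" (3x3) and "t" (3): a world point X has camera coordinates R X + t. Camera axes: x right, y down, z forward; pixel columns grow to the right and rows downward; lengths in m; the calibration is good to about 2 mm. A picture is of the moment at which its call begins: read the wrist's pose just before it. camera_model takes no time and is no camera call; for the wrist camera it gives the pose at the moment of the call.
- finish_job(): hands the job in; it is judged then, once.
The state is a dict: "time": time; "qpos": joint angles; "dq": joint speeds; "effort": joint torques, N m; "tcp_pos": TCP position; "eef_rot": TCP orientation; "contact_force": force on the tool from outside, world axes, zero at the start; "wrist_torque": the same for the moment, N m; "opening": opening from 0.0 (shut) to 1.0 (fully open); "grasp_force": force on a finger pad.
Only numpy, scipy, OpenCV 4.12 (cv2) and the standard library are available. Lean on these libraries where they do the work, as an engineer would, in place of code of your own. Each camera call takes 0.05 s, during which the arm holds its last target. There are 200 camera calls.

TASK

Swing the round steel shutter of the bench dust extractor fully aside from the filter inlet. Take the filter cartridge that fits (the slimmer of the two), line its two lugs up with the notches of the inlet, push it fully home along the sloping axis and turn it clockwise to its stop, so that its grip bar lines up with the two lock ticks on the rim; then let go. Leave the shutter open, and leave the other cartridge, the bottle, the mug, the wood block and the tape measure where they stand.

Things in the scene. Friction and masses are not known exactly. Their poses are not given: they have to be found in the camera images.
- extractor: The bench dust extractor: a grey console fixed on the bench, 190 mm deep (its x) by 230 mm wide (its y), louvres and a switch on its low front. Its top is a flat face rising to the back at 30 degrees, from 55 mm high at the front to 165 mm at the back. Origin: centre of its underside; x to its back, y to its left, z up. The inlet is at the face's centre.
- inlet: The round filter inlet in the sloping face: a black collar, 96 mm diameter, its flat rim 6 mm proud of the face. Origin: centre of the mouth in the rim's plane; z points out along its axis, leaning 30 degrees from vertical to the extractor's front; x points to a lock tick. Hole 52 mm diameter through a lip 10 mm thick; below it a pocket 68 mm wide, 56 mm deep. Locked = grip bar parallel to x.
- inlet_tick (a point): One of two small raised lock ticks on the rim, 43.5 mm from the centre along the inlet's x (the other is opposite). A hard stop under the lip ends the clockwise turn about 5 degrees beyond the ticks.
- inlet_notch (a point): One of two opposite notches in the hole's edge, 22 mm wide at the hole and flaring outward, 68 mm across both; this point is 30 mm from the centre, in the rim's plane, 60 degrees counter-clockwise (seen from outside) from the tick, at +60 degrees about z from x. A cartridge enters only with its bar along the notches (within about 7 degrees), then turns 60 degrees clockwise to lock. Stops block the other way.
- shutter (a joint): Angle (rad) of the round steel shutter that swivels in the plane of the sloping face: 0 when it covers the inlet, growing as it swings counter-clockwise (seen from outside) over the extractor's right (-y) side, to its stop at 1.8, fully aside; from 1.4 the inlet is clear. About 1 N at the knob moves it; it stays where it is left.
- shutter_knob (a point): Middle of the shutter's round knob: black, 16 mm diameter, 30 mm long, standing along the inlet's z axis; this point is 15 mm below its end and 15 mm above the plate. The plate is a disc of 64 mm diameter, 4 mm thick, 3 mm clear above the rim, with the knob at its centre. It moves on a circle of 66 mm radius about shutter_hinge.
- shutter_hinge (a point): Point on the shutter's hinge axis level with shutter_knob; the axis is parallel to the inlet's z axis and lies 66 mm up the slope from the inlet's centre.
- filter_small_center (a point): Slim filter cartridge, which fits: 88 mm tall, upright on its nose. Point: its centre, 44 mm up; frame z up, x along the grip bar. Heights from the nose: body 44 mm diameter, chamfered, to 29 mm, then 48 mm; flange 74 mm diameter, 50 to 58 mm; grip bar 64 mm long, 16 mm thick, 58 to 88 mm. Two lugs along +x and -x, 62 mm overall, 14 mm wide, 30 to 38 mm. 0.14 to 0.28 kg.
- filter_small_seat (a point): Centre of the underside of the slim cartridge's flange (50 mm above the nose's end): it comes to the inlet's origin when the cartridge is fully home.
- filter_large_center (a point): Wide filter cartridge, which does not fit: same shape, height and grip bar, but 62 mm body and 90 mm flange; point at its centre, 44 mm up. It also stands upright; the two cartridges change places between starts. Leave it.
- glue_bottle_center (a point): Glue bottle, 57 mm diameter, 170 mm tall, standing; point 85 mm up on its axis. Bystander.
- mug_center (a point): Mug, 86 mm diameter, 125 mm with its handle, 96 mm tall, standing; point half-way up. Bystander.
- offcut_1_center (a point): Wood block 75 x 83 x 40 mm high, its centre. Bystander.
- tape_measure_center (a point): Tape measure standing on its base, 58 x 77 x 62 mm high, its centre. Bystander.
Things that resemble listed ones, but are neither listed nor needed, are in the scene too. What is shaped like the part that bears filter_small_center but orange is not meant.

How it is judged:
On the way, in this order (a step that is already met when the one before it is completed fails the run):
1. the shutter is swung aside (value of joint shutter above 1.35 rad), for 0.1 s.
2. the slim cartridge is pushed fully home in the inlet, its flange on the rim (distance between filter_small_seat and inlet below 0.006 m and angle between the z axis of filter_small_center and the z axis of inlet, either way round below 0.12 rad), for 0.1 s.
3. it is turned clockwise until its bar lines up with the lock ticks (angle between the x axis of filter_small_center and the x axis of inlet, either way round below 0.26 rad), for 0.1 s.
At the end, for the whole second after the job is handed in: The slim cartridge sits in the inlet with its flange's underside within 6 mm of the rim's centre, its axis within 7 degrees of the inlet's, its bar within 15 degrees of the lock ticks; the shutter is open by more than 1.35 rad (all of step 2 and angle between the x axis of filter_small_center and the x axis of inlet, either way round below 0.26 rad and value of joint shutter above 1.35 rad); the robot touches nothing.
It fails at once if the filter cartridge that does not fit is moved more than 30 mm or tipped (distance of filter_large_center from where it was at the start of the episode above 0.03 m or angle between filter_large_center's own z axis and vertical above 0.3 rad).
It fails at once if the glue bottle is shoved more than 40 mm or tipped (distance of glue_bottle_center from where it was at the start of the episode above 0.04 m or angle between glue_bottle_center's own z axis and vertical above 0.35 rad).
It fails at once if the mug is shoved more than 40 mm or tipped (distance of mug_center from where it was at the start of the episode above 0.04 m or angle between mug_center's own z axis and vertical above 0.35 rad).
It fails at once if the wood block is shoved more than 40 mm (distance of offcut_1_center from where it was at the start of the episode above 0.04 m).
It fails at once if the tape measure is shoved more than 40 mm (distance of tape_measure_center from where it was at the start of the episode above 0.04 m).
It also fails if it takes over 61 s, if anything falls off the work surface, if the arm or the gripper's body presses on something with over 40 N, if the wrist force passes 120 N, or if a joint passes its speed limit or range.

## Working session

There is one attempt and no reset: what is moved stays moved. The work goes in short steps, Python scripts to look and compute and a shell command to move; the robot and the scene stay as the last step left them, time stands still between calls to the robot, and variables do not carry over. Pictures are saved under pics/ and viewed, at most 10 in all, crops included, and the job is handed in when it is done.

```bash
ls; mkdir -p pics; python3 - <<'E'
from station import *
import cv2,numpy as np
s=read_state();print(s['time'],s['tcp_pos'],s['eef_rot'])
a=camera('scene');b=camera('top')
cv2.imwrite('pics/scene.png',a);cv2.imwrite('pics/top.png',b)
for n in('scene','top','wrist'):
  m=camera_model(n);print(n,np.round(m['K'],1).tolist(),np.round(m['R'],3).tolist(),np.round(m['t'],3).tolist())
E
```

```text
pics
0.0 [0.18155373 0.51878001 0.19450879] [ 1.67584716e-01  9.85857511e-01 -5.54637509e-04 -1.50668838e-04]
scene [[359.4, 0.0, 257.6], [0.0, 359.4, 191.9], [0.0, 0.0, 1.0]] [[0.721, -0.693, 0.001], [-0.29, -0.303, -0.908], [0.63, 0.654, -0.42]] [-0.335, 0.275, 0.949]
top [[403.5, 0.0, 247.6], [0.0, 403.5, 193.8], [0.0, 0.0, 1.0]] [[-0.03, -1.0, -0.006], [-0.986, 0.03, -0.162], [0.162, 0.001, -0.987]] [0.073, 0.532, 1.428]
wrist [[275.5, 0.0, 258.8], [0.0, 275.5, 195.8], [0.0, 0.0, 1.0]] [[0.33, 0.944, -0.001], [0.904, -0.316, 0.289], [0.273, -0.096, -0.957]] [-0.549, -0.033, 0.391]
```

View pics/scene.png

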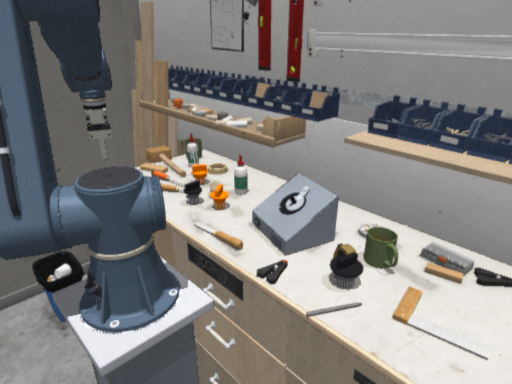

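View pics/top.png

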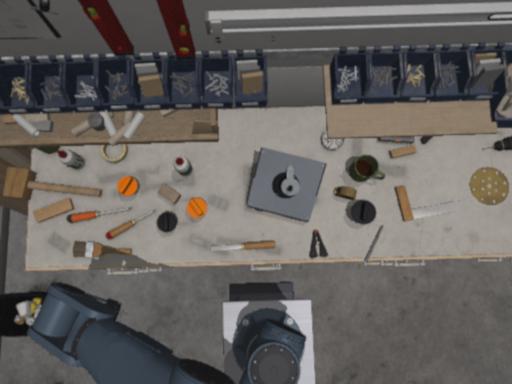

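The black cartridge candidates in the top view are (167,221) and (362,212). The orange look-alikes at (128,186) and (197,208) are ruled out. I'll take a close crop and measure the flange widths.

```bash
cat > h.py <<'E'
from station import *
import cv2,numpy as np
from scipy.spatial.transform import Rotation as Ro
def ray(n,px,m=None):
    m=m or camera_model(n);R=np.array(m['R']);t=np.array(m['t'])
    d=R.T@np.linalg.solve(np.array(m['K']),[px[0],px[1],1.]);return -R.T@t,d/np.linalg.norm(d)
def plane(n,px,z,m=None):
    c,d=ray(n,px,m);return c+d*(z-c[2])/d[2]
def tri(rays):
    A=sum(np.eye(3)-np.outer(d,d) for c,d in rays);b=sum((np.eye(3)-np.outer(d,d))@c for c,d in rays)
    X=np.linalg.solve(A,b);return X,[round(float(np.linalg.norm(np.cross(X-c,d))),4) for c,d in rays]
def proj(n,X,m=None):
    m=m or camera_model(n);p=np.array(m['K'])@(np.array(m['R'])@np.array(X)+np.array(m['t']));return p[:2]/p[2]
E
python3 - <<'E'
from h import *
b=cv2.imread('pics/top.png');a=cv2.imread('pics/scene.png')
for n,im in(('top',b),('scene',a)):
  k=(im.max(2)<60).astype('uint8')
  N,l,st,c=cv2.connectedComponentsWithStats(k)
  for i in range(1,N):
    if 60<st[i,4]<1500:print(n,st[i],c[i].round(1),plane(n,c[i],.058).round(3))
g=lambda im,x,y,w,h,f:cv2.resize(im[y:y+h,x:x+w],(w*f,h*f),interpolation=cv2.INTER_CUBIC)
top=np.hstack([g(b,142,196,50,50,5),g(b,245,142,85,50,5)[:, :300*1],g(b,337,187,50,50,5)])
bot=np.hstack([g(a,168,165,50,50,5),g(a,250,172,60,50,5),g(a,320,236,50,50,5)])
cv2.imwrite('pics/crop.png',np.vstack([top,bot]))
E
```

```text
top [ 35   0  26  38 288] [46.4 16.5] [1.258 0.822 0.058]
top [474  44  30  20 189] [491.2  51. ] [ 1.056 -0.89   0.058]
top [ 330   49   91   55 1241] [357.4  77.5] [ 0.965 -0.372  0.058]
top [371  49  35  46 644] [389.6  66.3] [ 1.006 -0.498  0.058]
top [505  50   7  15  84] [508.3  56.2] [ 1.033 -0.953  0.058]
top [235  53  29  18 186] [252.4  58.7] [1.054 0.023 0.058]
top [  0  60  26  47 732] [ 9.2 79.4] [1.    0.95  0.058]
top [229  64   4  33  86] [231.   82.1] [0.962 0.107 0.058]
top [488  70  24  57 545] [498.5  98.2] [ 0.865 -0.893  0.058]
top [235 100  33   8 128] [251.3 103.6] [0.874 0.033 0.058]
top [  0 108  14   6  63] [  4.9 110.7] [0.876 0.958 0.058]
top [495 137  17  13 156] [504.  143.9] [ 0.689 -0.89   0.058]
top [ 35 145  24   8 117] [ 48.1 148.3] [0.725 0.788 0.058]
top [348 156  30  25 514] [362.9 168. ] [ 0.614 -0.366  0.058]
top [273 173  18  25 215] [279.2 185. ] [ 0.561 -0.059  0.058]
top [351 201  24  23 444] [362.6 211.7] [ 0.454 -0.353  0.058]
top [158 212  19  20 290] [166.8 221.5] [0.44  0.348 0.058]
top [310 233  17  24 176] [316.9 246.7] [ 0.335 -0.1
[... 1327 characters left out ...]
[137 217  29  25 224] [152.5 229.2] [0.17  0.178 0.058]
scene [146 242  11  24 143] [152.  253.6] [0.101 0.057 0.058]
scene [188 244  55  56 892] [216.  271.4] [ 0.182 -0.134  0.058]
scene [331 250  31  29 636] [345.9 265.3] [ 0.454 -0.357  0.058]
scene [267 264  20  19  66] [276.  275.4] [ 0.285 -0.256  0.058]
scene [258 267  16  11  73] [266.1 272.4] [ 0.275 -0.229  0.058]
scene [475 269  37  17 332] [491.2 278.7] [ 0.675 -0.649  0.058]
scene [ 85 270  11  21 124] [ 90.3 280.8] [-0.073  0.057  0.058]
scene [ 86 286  16  15 101] [ 95.6 292.5] [-0.081  0.003  0.058]
scene [ 80 297  16  12  73] [ 87. 303.] [-0.11  -0.02   0.058]
scene [354 370  21  14 140] [361.6 378.2] [ 0.18  -0.573  0.058]
```

View pics/crop.png

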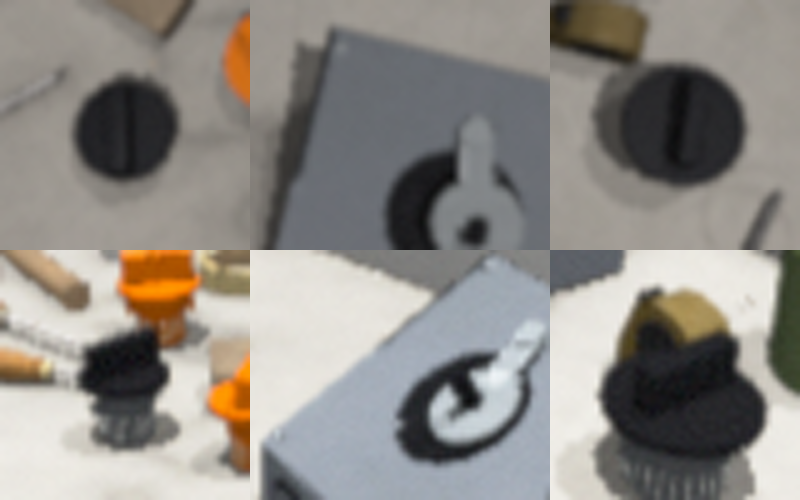

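The top crop shows the left cartridge (flange about 20 px) is slimmer than the right one (about 24 px). So the slim one is at top (167,221), scene (193,189), and its bar is nearly vertical in the top image. The shutter arm points up the slope, away from the robot. Next I measure the console's pose.

```bash
python3 - <<'E'
from h import *
b=cv2.imread('pics/top.png');a=cv2.imread('pics/scene.png')
def quad(im,x0,x1,y0,y1,lo,hi):
  h=cv2.cvtColor(im,cv2.COLOR_BGR2HSV);k=cv2.inRange(h,lo,hi)
  z=np.zeros_like(k);z[y0:y1,x0:x1]=k[y0:y1,x0:x1]
  z=cv2.morphologyEx(z,cv2.MORPH_OPEN,np.ones((3,3)))
  c=max(cv2.findContours(z,0,2)[0],key=cv2.contourArea);H=cv2.convexHull(c)
  for e in(.02,.03,.04,.06):print(e,cv2.approxPolyDP(H,e*cv2.arcLength(H,True),True)[:,0].tolist())
print(cv2.cvtColor(b[160:161,300:301],40),cv2.cvtColor(a[220:221,262:263],40),cv2.cvtColor(a[190:191,270:271],40),cv2.cvtColor(b[230:231,300:301],40))
quad(b,235,340,135,235,(100,30,60),(125,120,140))
quad(a,245,345,165,255,(100,20,60),(125,120,255))
# slim bar in top & refine
m=camera_model('wrist');s=read_state();R=Ro.from_quat(s['eef_rot']).as_matrix()
c=-np.array(m['R']).T@np.array(m['t']);print('cam in tool',R.T@(c-s['tcp_pos']),'\n',(R.T@np.array(m['R']).T).round(3))
t,r=tri([ray('top',(166.8,221.5)),ray('scene',(192.7,188.6))]);print(t,r)
E
```

```text
[[[108  22 115]]] [[[108  30 129]]] [[[ 23   9 230]]] [[[ 18  19 161]]]Traceback (most recent call last):
  File "<stdin>", line 10, in <module>
  File "<stdin>", line 7, in quad
ValueError: max() iterable argument is empty
```

```bash
python3 - <<'E'
from h import *
b=cv2.imread('pics/top.png');a=cv2.imread('pics/scene.png')
def quad(im,x0,x1,y0,y1,lo,hi):
  h=cv2.cvtColor(im,cv2.COLOR_BGR2HSV);k=cv2.inRange(h,lo,hi)
  z=np.zeros_like(k);z[y0:y1,x0:x1]=k[y0:y1,x0:x1]
  z=cv2.morphologyEx(z,cv2.MORPH_OPEN,np.ones((3,3)))
  c=max(cv2.findContours(z,0,2)[0],key=cv2.contourArea);H=cv2.convexHull(c)
  for e in(.01,.02,.04,.06):print(e,cv2.approxPolyDP(H,e*cv2.arcLength(H,True),True)[:,0].tolist())
quad(b,235,340,135,235,(95,30,95),(125,120,140)) if 0 else quad(b,235,340,135,235,(95,14,95),(125,120,140))
quad(a,245,345,165,255,(95,14,60),(125,120,255))
m=camera_model('wrist');s=read_state();R=Ro.from_quat(s['eef_rot']).as_matrix()
c=-np.array(m['R']).T@np.array(m['t']);print('cam in tool',R.T@(c-s['tcp_pos']),'\n',(R.T@np.array(m['R']).T).round(3))
t,r=tri([ray('top',(166.8,221.5)),ray('scene',(192.7,188.6))]);print(t,r)
E
```

```text
0.01 [[261, 152], [270, 150], [324, 164], [308, 219], [248, 204]]
0.02 [[261, 152], [324, 164], [308, 219], [248, 204]]
0.04 [[261, 152], [324, 164], [308, 219], [248, 204]]
0.06 [[261, 152], [324, 164], [308, 219], [248, 204]]
0.01 [[300, 173], [338, 196], [333, 239], [284, 253], [261, 230], [253, 217], [253, 210]]
0.02 [[300, 173], [338, 196], [334, 234], [284, 253], [261, 230], [253, 210]]
0.04 [[300, 173], [338, 196], [334, 234], [284, 253], [253, 210]]
0.06 [[300, 173], [338, 196], [334, 234], [284, 253], [253, 210]]
cam in tool [ 0.08204464 -0.00100059 -0.18914886] 
 [[ 0.    -0.957 -0.289]
 [ 1.     0.     0.   ]
 [-0.    -0.289  0.957]]
[0.4403662  0.34764007 0.06086822] [0.0004, 0.0004]
```

```bash
python3 - <<'E'
from h import *
BL=plane('top',(260.5,149),.165);BR=plane('top',(325,163.5),.165);FR=plane('top',(308,220),.055);FL=plane('top',(248,205.5),.055)
print(BL,BR,FR,FL)
for n,p in(('BL',[(260.5,149),(300,173)]),('BR',[(325,163.5),(338.5,196)]),('FR',[(308,220),(284,249)]),('FL',[(248,205.5),(253,213)])):
  X,r=tri([ray('top',p[0]),ray('scene',p[1])]);print(n,X.round(3),r)
l=BL-BR;f=FL-FR;e=BL-FL;g=BR-FR
an=lambda v:np.degrees(np.arctan2(v[1],v[0]))
print(an(l)-90,an(f)-90,an(e),an(g),(BL+BR+FL+FR)/4, np.linalg.norm(l),np.linalg.norm(f),np.linalg.norm(e[:2]),np.linalg.norm(g[:2]))
E
```

```text
[0.66739923 0.00798261 0.165     ] [ 0.60996731 -0.20822474  0.165     ] [ 0.43069113 -0.15662622  0.055     ] [0.4895629  0.05643726 0.055     ]
BL [0.673 0.003 0.162] [0.0062, 0.0062]
BR [ 0.612 -0.21   0.163] [0.002, 0.002]
FR [ 0.43  -0.158  0.026] [0.004, 0.004]
FL [0.492 0.055 0.045] [0.0018, 0.0018]
-14.876139229737518 -15.44605769685478 -15.24127477603539 -16.056654483356983 [ 0.54940514 -0.07510777  0.11      ] 0.22370525877735087 0.2210473579334694 0.18431932441933868 0.18655388965930214
```

```bash
cat >> h.py <<'E'
psi=np.radians(-15.3);C=np.array([.549,-.075,.110])
u=np.array([np.cos(psi)*np.cos(np.pi/6),np.sin(psi)*np.cos(np.pi/6),.5]);v=np.array([-np.sin(psi),np.cos(psi),0]);n=np.cross(u,v)
IN=C+.006*n
try:
    import json;_d=json.load(open('inlet.json'));IN=np.array(_d['IN'])
except Exception: pass
RT=np.column_stack([-u,v,-n])   # tool frame over the face
def go(P,R):
    s=read_state();R0=Ro.from_quat(s['eef_rot']);d=R0.inv().apply(np.array(P)-s['tcp_pos'])*100
    w=(R0.inv()*Ro.from_matrix(R)).as_rotvec()
    print('t',round(s['time'],2),'tcp',np.round(s['tcp_pos'],4),'F',np.round(s['contact_force'],1),'open',round(float(s['opening']),3),'grip',np.round(s['grasp_force'],1))
    print(' translate first: dp cm',d.round(2),'then dr',w.round(3),'| dp after turn',(np.array(R).T@(np.array(P)-s['tcp_pos'])*100).round(2))
E
python3 -c "
from h import *
go(IN+.13*n,RT)"
```

```text
t 0.1 tcp [0.1816 0.5188 0.1946] F [ 0.1 -1.5  0.1] open 1.003 grip 0.0
 translate first: dp cm [-47.52 -44.38  -3.28] then dr [-0.019 -0.524 -0.068] | dp after turn [-40.03 -47.58  19.28]
```

```bash
T='-'; 
python3 -m inch '{"jaw":[0.5,0.5,0.5,0.5,0.5],"dp":[[-2,-2,-0.3],[-3,-2.8,-0.3],[-3,-2.8,-0.3],[-3,-2.8,-0.3],[-3,-2.8,-0.3]],"dr":[[0,0,0],[0,0,0],[0,0,0],[0,0,0],[0,0,0]]}'
python3 -m inch '{"jaw":[0.5,0.5,0.5,0.5,0.5],"dp":[[-3,-2.8,-0.3],[-3,-2.8,-0.3],[-3,-2.8,-0.3],[-3,-2.8,-0.3],[-3,-2.8,-0.3]],"dr":[[0,0,0],[0,0,0],[0,0,0],[0,0,0],[0,0,0]]}'
python3 -m inch '{"jaw":[0.5,0.5,0.5,0.5,0.5],"dp":[[-3,-2.8,0],[-3,-2.8,0],[-3,-2.8,0],[-3,-2.8,0],[-3,-2.8,0]],"dr":[[0,0,0],[0,0,0],[0,0,0],[0,0,0],[0,0,0]]}'
python3 -m inch '{"jaw":[0.5,0.5,0.5,0.5,0.5],"dp":[[0,0,0],[0,0,0],[0,0,0],[0,0,0],[0,0,0]],"dr":[[0,-0.13,-0.017],[0,-0.13,-0.017],[0,-0.13,-0.017],[0,-0.13,-0.017],[0,0,0]]}'
python3 - <<'E'
from h import *
go(IN+.13*n,RT)
m=camera_model('wrist');im=camera('wrist');cv2.imwrite('pics/w1.png',im)
print(proj('wrist',IN,m),proj('wrist',IN+.022*n,m))
E
```

```text
time: 0.6
tcp_pos: [0.2705, 0.3467, 0.2099]
eef_rot: [0.167, 0.986, -0.0, -0.0]
contact_force: [0.3, 0.9, 0.3]
opening: 0.62
grasp_force: 0.0
time: 1.1
tcp_pos: [0.3659, 0.1649, 0.2251]
eef_rot: [0.168, 0.986, 0.0, -0.0]
contact_force: [0.9, 0.2, -0.6]
opening: 0.496
grasp_force: 0.0
time: 1.6
tcp_pos: [0.4612, -0.0169, 0.2249]
eef_rot: [0.168, 0.986, 0.0, -0.0]
contact_force: [-0.2, 0.6, 0.6]
opening: 0.499
grasp_force: 0.0
time: 2.1
tcp_pos: [0.4581, -0.0145, 0.2234]
eef_rot: [0.128, 0.958, -0.043, 0.253]
contact_force: [0.6, 0.1, -0.3]
opening: 0.503
grasp_force: 0.0
t 2.1 tcp [ 0.4581 -0.0145  0.2234] F [ 0.6  0.1 -0.3] open 0.503 grip 0.0
 translate first: dp cm [-3.29 -3.43  1.44] then dr [-0.017 -0.005  0.006] | dp after turn [-3.3  -3.44  1.4 ]
[234.37167861 206.63831507] [232.51595271 212.51738542]
```

View pics/w1.png

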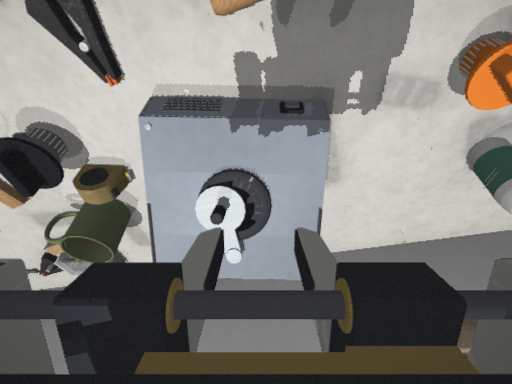

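The wrist view shows the collar centred near (235,205), with the shutter disc at about (220,207), its hinge at (234,255), and the knob end near (216,215). The shutter is already slightly ajar, and there is a tick-like mark near (250,180). I'll measure these more precisely.

```bash
python3 - <<'E'
from h import *
im=cv2.imread('pics/w1.png');m=camera_model('wrist')
def onface(px,h):
  c,d=ray('wrist',px,m);X=c+d*(((IN+h*n-c)@n)/(d@n));r=X-IN;return np.array([r@u,r@v])*1000
g=im.max(2)
# collar: dark pts
k=(g[155:250,185:285]<70).astype('uint8');k=cv2.morphologyEx(k,cv2.MORPH_OPEN,np.ones((3,3)))
c=max(cv2.findContours(k,0,1)[0],key=cv2.contourArea)[:,0]+[185,155]
P=np.array([onface(p,0) for p in c]);
# outer circle points: robust LSQ
from scipy.optimize import least_squares
P=P[np.hypot(*P.T)>40]
s=least_squares(lambda q:np.hypot(P[:,0]-q[0],P[:,1]-q[1])-q[2],[0,0,48],loss='soft_l1').x;print('collar u,v,r',s,len(P))
w=(g[175:245,185:260]>190).astype('uint8')
N,l,st,cc=cv2.connectedComponentsWithStats(w);i=1+st[1:,4].argmax();q=np.argwhere(l==i)[:,::-1]+[185,175]
H=cv2.convexHull(q)[:,0];D=np.array([onface(p,.007) for p in H]);D=D[D[:,0]<20]
s2=least_squares(lambda q:np.hypot(D[:,0]-q[0],D[:,1]-q[1])-q[2],[0,-10,32],loss='soft_l1').x;print('disc',s2,len(D))
print('hinge',onface((234,255),.007))
kk=(g[195:226,205:232]<70).astype('uint8');N,l,st,cc=cv2.connectedComponentsWithStats(kk);print(st[1:],cc[1:]+[205,195])
cv2.imwrite('pics/w1c.png',cv2.resize(im[155:265,185:285],None,fx=5.4,fy=5.4,interpolation=cv2.INTER_CUBIC))
E
```

```text
collar u,v,r [ 0.  0. 48.] 0
disc [  3.91313194 -18.07220604  31.24530313] 17
hinge [66.92935302 -1.04506437]
[[  6  10  15  19 143]
 [  6  24   1   1   1]
 [  7  26   2   2   2]] [[219.3006993  212.08391608]
 [211.         219.        ]
 [212.5        221.5       ]]
```

View pics/w1c.png

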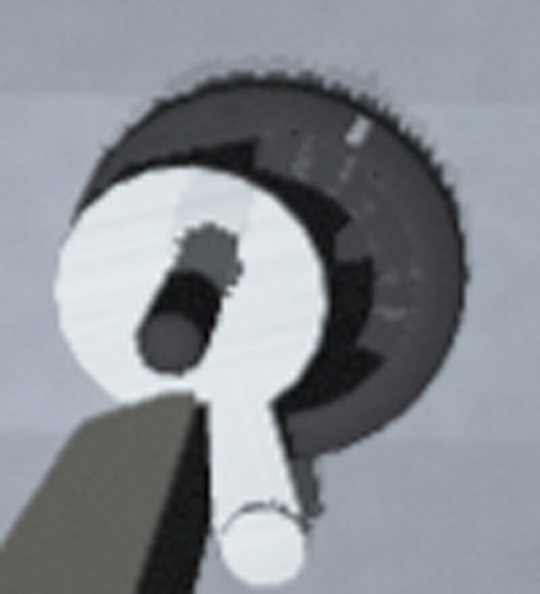

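The crop shows the tick at crop (357,128), px (251,179). Notch edges are near crop (240,150) and (370,350), consistent with tick +60° CCW. The knob end is at crop (172,343), px (217,218.5).

```bash
python3 - <<'E'
from h import *
m=camera_model('wrist')
def onface(px,h):
  c,d=ray('wrist',px,m);X=c+d*(((IN+h*n-c)@n)/(d@n));r=X-IN;return np.array([r@u,r@v])*1000
k=onface((216.9,218.5),.037);t=onface((251.1,178.7),0);print('knob top',k,'tick',t,np.hypot(*t),'deg from -u toward.. image angle',np.degrees(np.arctan2(-t[0],t[1])))
go(IN+.012*n+(3*u+-18*v)/1000,RT)
h=np.array([66,0]);
for a in (.27,.6,1,1.4,1.75,1.85):print(a,(66-66*np.cos(a)).round(1),(-66*np.sin(a)).round(1))
E
```

```text
knob top [  3.76424534 -16.5076827 ] tick [-35.33007249  21.60417587] 41.412008366202876 deg from -u toward.. image angle 58.55440705043289
t 2.15 tcp [ 0.4596 -0.0148  0.2246] F [ 1.1 -0.2 -0. ] open 0.501 grip 0.0
 translate first: dp cm [-3.48 -5.03 13.29] then dr [-0.017 -0.007  0.005] | dp after turn [-3.41 -5.25 13.23]
0.27 2.4 -17.6
0.6 11.5 -37.3
1 30.3 -55.5
1.4 54.8 -65.0
1.75 77.8 -64.9
1.85 84.2 -63.4
```

```bash
python3 -m inch '{"jaw":[0.5,0.5,0.5,0.5,0.5],"dp":[[-1.7,-2.6,2],[-1.7,-2.5,2],[0,0,3.2],[0,0,3],[0,0,3]],"dr":[[-0.017,-0.007,0.005],[0,0,0],[0,0,0],[0,0,0],[0,0,0]]}'
python3 -m inch '{"jaw":[0.9,0.9,0.9,0.9,0.9],"dp":[[0,0,0],[0,0,0],[0,0,0],[0,0,0],[0,0,0]],"dr":[[0,0,0],[0,0,0],[0,0,0],[0,0,0],[0,0,0]]}'
python3 -c "
from h import *
go(IN+.012*n+(3*u+-18*v)/1000,RT)
cv2.imwrite('pics/w2.png',camera('wrist'))"
```

```text
time: 2.65
tcp_pos: [0.5412, -0.0911, 0.1273]
eef_rot: [0.13, 0.957, -0.035, 0.257]
contact_force: [0.4, -0.2, -0.2]
opening: 0.502
grasp_force: 0.0
time: 3.15
tcp_pos: [0.5397, -0.0898, 0.1294]
eef_rot: [0.129, 0.957, -0.035, 0.259]
contact_force: [0.0, 0.6, -0.7]
opening: 0.126
grasp_force: 0.0
t 3.15 tcp [ 0.5397 -0.0898  0.1294] F [ 0.   0.6 -0.7] open 0.126 grip 0.0
 translate first: dp cm [ 0.23 -0.12  0.14] then dr [-0.     0.005 -0.   ] | dp after turn [ 0.23 -0.12  0.14]
```

View pics/w2.png

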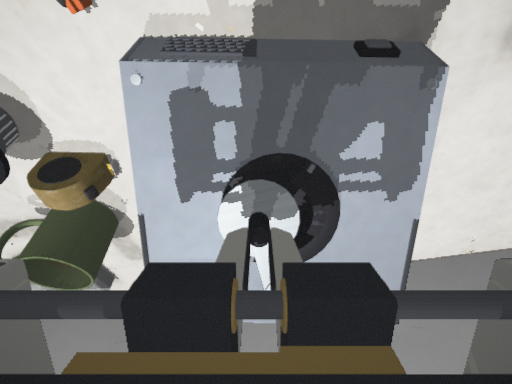

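The fingers closed just upslope of the knob, whose end is at about (259,232). I'll compute the offset.

```bash
python3 - <<'E'
from h import *
m=camera_model('wrist');s=read_state();p=s['tcp_pos']
def onface(px,h):
  c,d=ray('wrist',px,m);X=c+d*(((IN+h*n-c)@n)/(d@n));r=X-IN;return np.array([r@u,r@v])*1000
r=p-IN;print('tcp uvn',r@u*1000,r@v*1000,r@n*1000)
for q,h in(((259,232),.037),((258.5,217),.007)):print(onface(q,h))
print('tcp px',proj('wrist',p,m),'tcp at knob-end height',proj('wrist',p+n*.024,m))
from scipy.optimize import least_squares
im=cv2.imread('pics/w2.png');g=im.max(2)
k=np.zeros_like(g);k[150:275,215:345]=(g[150:275,215:345]<75)
k=cv2.morphologyEx(k,cv2.MORPH_OPEN,np.ones((3,3)))
c=max(cv2.findContours(k,0,1)[0],key=cv2.contourArea)[:,0]
P=np.array([onface(q,0) for q in c]);P=P[np.hypot(*P.T)>42];
if len(P)>5:print('collar',least_squares(lambda q:np.hypot(P[:,0]-q[0],P[:,1]-q[1])-q[2],[0,0,48],loss='soft_l1',f_scale=1).x,len(P))
w=(g>200).astype('uint8');w[:175]=0;w[265:]=0;w[:,:212]=0;w[:,310:]=0
q=np.argwhere(w)[:,::-1];D=np.array([onface(p,.007) for p in cv2.convexHull(q)[:,0]]);D=D[D[:,0]<5]
print('disc',least_squares(lambda q:np.hypot(D[:,0]-q[0],D[:,1]-q[1])-q[2],[0,-10,32],loss='soft_l1',f_scale=1).x,len(D))
E
```

```text
tcp uvn 5.144847795450451 -16.803409537840896 13.2171555963114
[ -2.03993821 -17.44816849]
[ -0.78643977 -17.80220805]
tcp px [259.83449706 227.47459524] tcp at knob-end height [259.97146855 242.07685159]
collar [-1.71795984 -1.05961968 46.47853207] 223
disc [-14.49901188 -20.16004481  33.39488847] 5
```

```bash
python3 -m inch '{"jaw":[0.6,0.6,0.6,0.6,0.6],"dp":[[0,0,0],[0,0,0],[0,0,0],[0.4,0,0.1],[0.5,0,0]],"dr":[[0,0,0],[0,0,0],[0,0,0],[0,0,0],[0,0,0]]}'
python3 -m inch '{"jaw":[1,1,1,1,1],"dp":[[0,0,0],[0,0,0],[0,0,0],[0,0,0],[0,0,0]],"dr":[[0,0,0],[0,0,0],[0,0,0],[0,0,0],[0,0,0]]}'

```

```text
time: 3.7
tcp_pos: [0.5322, -0.0879, 0.1226]
eef_rot: [0.129, 0.957, -0.035, 0.258]
contact_force: [0.3, -0.1, -0.2]
opening: 0.397
grasp_force: 0.0
time: 4.2
tcp_pos: [0.5327, -0.088, 0.1238]
eef_rot: [0.129, 0.957, -0.035, 0.259]
contact_force: [-12.8, 1.4, 20.4]
opening: 0.036
grasp_force: 11.7
```

```bash
python3 -c "
from h import *
s=read_state();r=s['tcp_pos']-IN;print(r@u,r@v,r@n)
im=camera('wrist');cv2.imwrite('pics/w3.png',cv2.resize(im[130:300,170:350],None,fx=3,fy=3))"
```

```text
-0.0037829133444623256 -0.016814535800111028 0.012089379415908735
```

View pics/w3.png

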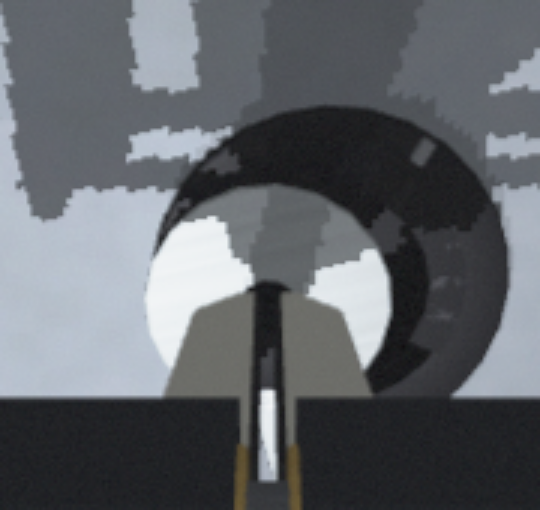

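The gap between the fingers in w3 is narrow, so the knob looks to be behind them or above the tips. I'll check the pixel profiles before moving.

```bash
python3 - <<'E'
import cv2
a=cv2.imread('pics/w2.png').max(2)[206:272:3,230:292:3]
b=cv2.resize(cv2.imread('pics/w3.png'),(180,170),interpolation=cv2.INTER_AREA).max(2)[84:160:3,60:122:3]
for r in a:print(' '.join(f'{x:3d}' for x in r))
print()
for r in b:print(' '.join(f'{x:3d}' for x in r))
E
```

```text
243 244 244 243 184 126 126 128 104 103 103 105 104 104 106 129 127 128 127 126 125
242 242 242 242 236 126 128 127 110 106 105 106 103 105 103 127 125 124 124 124 123
243 243 244 244 130 129 130 113  90  55  51  96 102 102 118 123 125 124 124 124 126
245 244 244 244 132 129 126  58  26  27  26  28  67 101 125 125 124 125 128 128 127
244 243 243 242 242 232 216  32  27  24  25  25  29 119 238 210 125 127 126 222 230
243 243 243 242 241 241 168  22  30  27  26  27  30 219 236 237 236 234 233 232 231
243 242 241 242 242 242 164  28  31  28  32  25  26 175 236 235 234 234 234 233 233
243 243 243 243 199 190  93  28  28  28  36  30  28  90 182 183 232 234 232 231 229
243 227 142 109 109 111  47  28  29  34  33  32  32  30 110 108 110 116 206 231 232
109 111 111 110 110 109  39  32  29  34  36  34  32  31 110 110 111 109 110 111 164
111 107 109 110 111 110  34  29  35  34  31  39  33  32 110 111 110 110 109 109 111
110 110 109 109 108 108  31  32  33  33  34  34  36  35 101 111 109 107 110 110 108
110 107 110 109 109 109  34  30  62  47  35  36  46  32  97 107 110 109 108 108 110
111 107 
[... 2232 characters left out ...]
  38  38  36  37  36  36  36
 36  36  37  38  36  38  40 108  36 219 233  35 107  45  39  38  36  37  34  35  38
 37  36  38  36  37  35  40 107  36 216 232  41 107  45  36  36  37  36  37  37  36
 37  38  35  36  37  37  34 106  30 205 232  38 101  41  35  36  38  37  37  37  38
 35  34  38  37  38  38  38 103  35 154 232  34  98  41  38  37  37  37  38  35  38
 37  37  37  39  37  36  47  90  34 176 230  38  83  68  36  37  36  35  37  38  36
 38  35  36  38  36  35  57  92  35 178 226  40  84  72  34  36  38  37  38  36  37
 38  36  36  36  36  37  59  93  36 179 206  45  84  73  35  34  33  37  36  36  36
 36  35  37  37  37  37  73  94  38 169 181  46  86  87  36  37  37  38  37  35  37
```

```bash
python3 - <<'E'
from h import *
m=camera_model('wrist');s=read_state();R0=Ro.from_quat(s['eef_rot']).as_matrix()
Rc=R0.T@np.array(m['R']).T;tc=R0.T@(-np.array(m['R']).T@np.array(m['t'])-s['tcp_pos'])
def mod(p,q):
  R=Ro.from_quat(q).as_matrix();Rw=(R@Rc).T;return dict(K=m['K'],R=Rw,t=-Rw@(np.array(p)+R@tc))
m1=mod([.4581,-.0145,.2234],[.128,.958,-.043,.253]);m2=mod([.5397,-.0898,.1294],[.129,.957,-.035,.259]);m3=mod([.5327,-.088,.1238],[.129,.957,-.035,.259])
im=cv2.imread('pics/w2.png').max(2)[158:178,300:326];k=(im>70).astype('uint8')
N,l,st,cc=cv2.connectedComponentsWithStats(k)
print([(st[i].tolist(),(cc[i]+[300,158]).round(1).tolist()) for i in range(1,N) if st[i,4]<60])
g1=cv2.imread('pics/w1.png').max(2);g2=cv2.imread('pics/w2.png').max(2)
def blob(g,x,y,w):
  z=g[y-w:y+w,x-w:x+w].astype(float);z=np.clip(z-np.percentile(z,75)-10,0,None);Y,X=np.mgrid[-w:w,-w:w];return (x+(X*z).sum()/z.sum(),y+(Y*z).sum()/z.sum())
p1=blob(g1,148,127,6);p2=blob(g2,137,79,7);print(p1,p2)
for nm,a,b in(('tick',(251.1,178.7),(313,168)),('screw',p1,p2),('switch',(291,106),(376,47))):
  X,r=tri([ray('',a,m1),ray('',b,m2)]);d=X-IN;print(nm,X.round(4),r,'uvn',(d@u*1e3).round(1),(d@v*1e3).round(1),(d@n*1e3).round(1))
E
```

```text
[([7, 6, 8, 9, 42], [310.9, 168.0])]
(np.float64(147.42590987868283), np.float64(127.01386481802426)) (np.float64(137.0), np.float64(83.23529411764706))
tick [ 0.5172 -0.0436  0.101 ] [0.0001, 0.0001] uvn -38.3 21.9 5.7
screw [ 0.4449 -0.1594  0.0499] [0.0002, 0.0002] uvn -97.7 -108.9 -18.9
switch [0.4747 0.0184 0.0291] [0.0002, 0.0002] uvn -123.9 70.5 -27.9
```

The numbers conflict on how far the knob stands from the tips, so I'll back off and take a proper stereo pair with a sideways baseline.

```bash
cat > snap.py <<'E'
from h import *
import sys,pickle
m=camera_model('wrist');s=read_state();im=camera('wrist')
pickle.dump((m,s,im),open(f'pics/{sys.argv[1]}.pkl','wb'));cv2.imwrite(f'pics/{sys.argv[1]}.png',im)
E
python3 -m inch '{"jaw":[0.7,0.7,0.7,0.7,0.7],"dp":[[0,0,0],[0,0,0],[0,0,-2],[0,0,-3],[0,0,-3]],"dr":[[0,0,0],[0,0,0],[0,0,0],[0,0,0],[0,0,0]]}' | head -2
python3 -m inch '{"jaw":[0.7,0.7,0.7,0.7,0.7],"dp":[[2,3,0],[2,2,0],[0,0,0],[0,0,0],[0,0,0]],"dr":[[0,0,0],[0,0,0],[0,0,0],[0,0,0],[0,0,0]]}' | head -2
python3 snap.py A
python3 -m inch '{"jaw":[0.7,0.7,0.7,0.7,0.7],"dp":[[0,-3,0],[0,-3,0],[0,-3,0],[0,0,0],[0,0,0]],"dr":[[0,0,0],[0,0,0],[0,0,0],[0,0,0],[0,0,0]]}'|head -2
python3 snap.py B
python3 - <<'E'
import cv2,numpy as np,pickle
from h import proj,IN
o=[]
for k in'AB':
  m,s,im=pickle.load(open(f'pics/{k}.pkl','rb'));p=proj('',IN,m);x,y=int(p[0])-66,int(p[1])-60;print(k,x,y,p)
  o.append(cv2.resize(im[y:y+150,x:x+133],None,fx=3,fy=3,interpolation=cv2.INTER_CUBIC))
cv2.imwrite('pics/AB.png',np.hstack(o))
E
```

```text
time: 4.75
tcp_pos: [0.493, -0.0771, 0.1926]
time: 5.25
tcp_pos: [0.4742, -0.0204, 0.1724]
time: 5.8
tcp_pos: [0.4498, -0.1078, 0.1722]
A 163 170 [229.88937082 230.71177767]
B 245 171 [311.85924818 231.04149506]
```

View pics/AB.png

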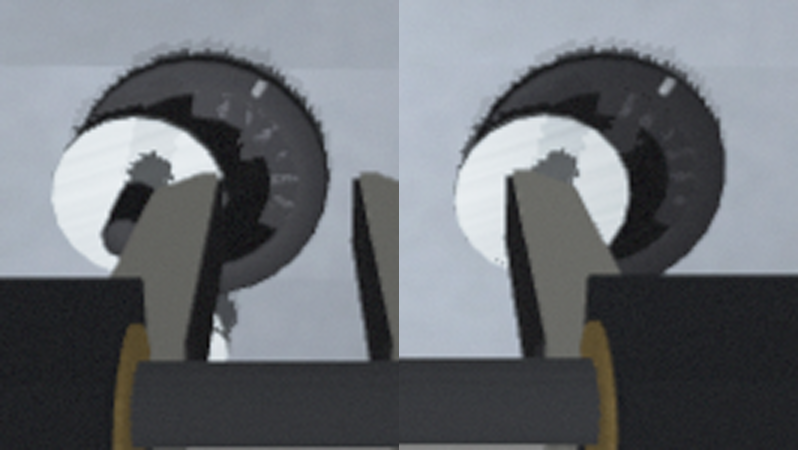

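The tick is at A (249.3,199.3) and B (334.3,200). The disc's left edge is at A (180.3,235) and B (263,236), the collar's right edge at A (272.3,230) and B (353.3,231), and the knob end at A (202,249.3).

```bash
python3 - <<'E'
from h import *
import pickle
A,B=[pickle.load(open(f'pics/{k}.pkl','rb')) for k in'AB']
sh=lambda X:((X-IN)@np.column_stack([u,v,n])*1e3).round(1)
for nm,a,b in(('tick',(249.3,199.3),(334.3,200)),('discL',(180.3,235),(263,236)),('collarR',(272.3,230),(353.3,231)),('collartop',(163+205/3,170+55/3),(245+(605-399)/3,171+53/3))):
  X,r=tri([ray('',a,A[0]),ray('',b,B[0])]);print(nm,X.round(4),r,sh(X))
print([sh(np.array(k[1]['tcp_pos'])) for k in(A,B)],[np.round(k[1]['eef_rot'],3) for k in(A,B)])
# subpixel shift of collar right part A->B by template match
ga=cv2.cvtColor(A[2],6);gb=cv2.cvtColor(B[2],6)
t=ga[185:225,215:280];r=cv2.matchTemplate(gb[165:245,270:400],t,5);_,mx,_,l=cv2.minMaxLoc(r);print(mx,l[0]+270-215,l[1]+165-185)
P=np.array([[ (x,y)] for x,y in((249.3,199.3),(257,190),(265,210),(240,187))],np.float32)
q,st,e=cv2.calcOpticalFlowPyrLK(ga,gb,P,P+np.float32([l[0]+55,l[1]-20]),flags=4,winSize=(21,21))
for a,b in zip(P[:,0],q[:,0]):
  X,rr=tri([ray('',a,A[0]),ray('',b,B[0])]);print(a,b,rr,sh(X))
E
```

```text
tick [ 0.5211 -0.0446  0.0974] [0.0002, 0.0002] [-36.6  21.9   0.6]
discL [ 0.5329 -0.1269  0.1205] [0.0003, 0.0003] [  3.7 -54.3   4. ]
collarR [ 0.5614 -0.0294  0.1127] [0.0004, 0.0004] [ 1.3 47.3 -3.6]
collartop [ 0.5144 -0.0637  0.082 ] [0.0, 0.0] [-45.4   1.8 -12. ]
[array([-43.8,  32.9,  91.3]), array([-44.3, -57.8,  91.3])] [array([ 0.129,  0.957, -0.035,  0.258]), array([ 0.131,  0.957, -0.035,  0.258])]
0.9295026659965515 84 0
[249.3 199.3] [333.4831  200.23192] [0.0003, 0.0003] [-35.6  21.8  -2.1]
[257. 190.] [341.29034 191.07413] [0.0004, 0.0004] [-45.2  30.2  -4.6]
[265. 210.] [346.531  209.5046] [0.0004, 0.0004] [-21.9  39.   -8.2]
[240. 187.] [324.1649  187.77779] [0.0003, 0.0003] [-48.4  11.8  -6. ]
```

```bash
python3 -c "
from h import *
go(IN+.014*n+(-1.5*u-17*v)/1000,RT)"
```

```text
t 5.85 tcp [ 0.4499 -0.107   0.1721] F [ 0.9 -0.4  0.4] open 0.304 grip 0.0
 translate first: dp cm [-4.26  4.02  7.74] then dr [-0.001  0.003 -0.002] | dp after turn [-4.29  4.    7.73]
```

```bash
python3 -m inch '{"jaw":[0.6,0.6,0.6,0.6,0.6],"dp":[[-2.2,2,0],[-2.1,2,0],[0,0,2.6],[0,0,2.6],[0,0,2.5]],"dr":[[0,0,0],[0,0,0],[0,0,0],[0,0,0],[0,0,0]]}'
for i in 1; do python3 -m inch '{"jaw":[0.6,0.6],"dp":[[0,0,0],[0,0,0.2]],"dr":[[0,0,0],[0,0,0]]}'; done
python3 -m inch '{"jaw":[0.6],"dp":[[0,0,0.2]],"dr":[[0,0,0]]}' | grep -E "tcp|contact"
python3 -c "
from h import *
go(IN+.014*n+(-1.5*u-17*v)/1000,RT)"
```

```text
time: 6.35
tcp_pos: [0.5345, -0.0868, 0.1262]
eef_rot: [0.128, 0.957, -0.034, 0.258]
contact_force: [-0.2, -0.3, 1.3]
opening: 0.398
grasp_force: 0.0
time: 6.55
tcp_pos: [0.5344, -0.0876, 0.1254]
eef_rot: [0.128, 0.957, -0.035, 0.258]
contact_force: [0.3, 0.2, -0.0]
opening: 0.402
grasp_force: 0.0
tcp_pos: [0.5356, -0.0883, 0.1245]
contact_force: [-0.3, -0.1, 0.4]
t 6.65 tcp [ 0.5356 -0.0883  0.1245] F [-0.3 -0.1  0.4] open 0.398 grip 0.0
 translate first: dp cm [ 0.06 -0.06 -0.27] then dr [ 0.     0.004 -0.   ] | dp after turn [ 0.06 -0.06 -0.27]
```

```bash
python3 -m inch '{"jaw":[0.6,0.6],"dp":[[0,0,0.2],[0,0,0]],"dr":[[0,0,0],[0,0,0]]}' | grep -E "tcp|contact"
python3 -m inch '{"jaw":[0.6,0.6],"dp":[[0,0,0.2],[0,0,0]],"dr":[[0,0,0],[0,0,0]]}' | grep -E "tcp|contact"
python3 -c "
from h import *
go(IN+.007*n+(-1.5*u-17*v)/1000,RT)"
```

```text
tcp_pos: [0.5365, -0.089, 0.1224]
contact_force: [-0.1, 0.4, -0.6]
tcp_pos: [0.5374, -0.0894, 0.1202]
contact_force: [-0.2, -0.4, -0.6]
t 7.05 tcp [ 0.5374 -0.0894  0.1202] F [-0.2 -0.4 -0.6] open 0.399 grip 0.0
 translate first: dp cm [ 0.02 -0.01 -0.05] then dr [-0.     0.003 -0.001] | dp after turn [ 0.02 -0.01 -0.05]
```

```bash
for k in 1; do python3 -m inch '{"jaw":[0.6,0.6],"dp":[[0,0,0.2],[0,0,0]],"dr":[[0,0,0],[0,0,0]]}' | grep -E "contact"
python3 -m inch '{"jaw":[0.6,0.6],"dp":[[0,0,0.2],[0,0,0]],"dr":[[0,0,0],[0,0,0]]}' | grep -E "contact"
python3 -m inch '{"jaw":[0.6,0.6],"dp":[[0,0,0.2],[0,0,0]],"dr":[[0,0,0],[0,0,0]]}' | grep -E "tcp|contact"; done
python3 snap.py D; python3 - <<'E'
import cv2
b=cv2.imread('pics/D.png').max(2)[200:275:4,215:305:4]
for r in b:print(' '.join(f'{x:3d}' for x in r))
E
```

```text
contact_force: [-0.5, -0.7, -0.4]
contact_force: [0.9, 0.7, -0.2]
tcp_pos: [0.5403, -0.0901, 0.1147]
contact_force: [0.2, 0.5, -0.5]
108  95  89  27  77 102 103 101 125 115 101 103 214 226 148  41  32  26  31  24  61  49  28
211 191  46 100 103 104 102 126 127 111 102 100 100 101 103 168 102  33  30  27  65  65  62
212  89 125 102 102 102 103 120 124 103 100 104 103 102 104 128 129 108  31  67  64  66  62
196 127 127 127 102 100  99 124 126 104 104 105 104 102 103 124 125 126 105  69  65  66  63
221 125 121 123 125 103 116 127 115 105 104 104 102 225 230 237 237 228 236  68  66  63  41
242 126 127 128 128 126 128 127 109 101 102 102 105 104 237 238 237 234 231 117  30  26  30
244 191 127 130 126 125 127 125 102 105 103 104 105 105 237 234 233 232 230 126  39  33  28
245 223 113 108 128 127 129 243 126  92 100 101 101 124 235 233 234 234 234 111 106  57  26
109 108 112  81 236 132 243 228  30  31  31  29 119 126 238 238 234 234 165  99 110 108 109
107 109 109  45 230 242 242  38  31  31  24  26 112 234 236 235 233 232 155  64 109 109 110
111 110 110  37 227 241 240  29  29  28  30  29 190 236 234 234 233 232 149  33 110 109 110
109 109 109  29 228 242 241  30  29  29  25  28 140 236 235 234 231 230 144  34 111 109 109
110 110  74  31 195 240 241  32  35  36  31  29 121 233 232 233 234 235 126  36 100 108 110
109 110  42  26 226 239 219  33  38  32  70  59  72 237 237 232 231 232 148  31  58 109 109
110 110  31  33 238 239 191  33  33  71  71  60  38 235 235 234 233 233 229  29  30 109 110
110 106  34  28 239 238 235  80  68  74  67  59 158 237 233 234 234 232  93  33  33 110 110
109  67  35  32 239 237 238 121  71  67  61  54 236 236 234 232 232  55  30  33  34  98 109
108  33  33  67 233 239 237 237 231 190 240 242 236 234 234 232 112  30  38  40  32  39 109
110  35  33 182 209 213 239 238 235 242 246 243 237 233 235 230 222  28  63  50  36  33 108
```

```bash
python3 -m inch '{"jaw":[0.6,0.6,0.6,0.9,1],"dp":[[0,0,0.2],[0,0,0.2],[0,0,0.2],[0,0,0],[0,0,0]],"dr":[[0,0,0],[0,0,0],[0,0,0],[0,0,0],[0,0,0]]}' | grep -E "tcp|contact|open"
python3 -m inch '{"jaw":[1,1,1,1],"dp":[[0,0,0],[0,0,0],[0,0,0],[0,0,0]],"dr":[[0,0,0],[0,0,0],[0,0,0],[0,0,0]]}'
```

```text
tcp_pos: [0.5432, -0.0909, 0.1096]
contact_force: [1.0, 0.0, 0.5]
opening: 0.276
time: 8.6
tcp_pos: [0.543, -0.0909, 0.1096]
eef_rot: [0.129, 0.957, -0.035, 0.258]
contact_force: [-1.5, -1.4, -0.1]
opening: 0.167
grasp_force: 30.0
```

```bash
python3 -m inch '{"jaw":[1,1],"dp":[[-0.55,-1.34,0],[-0.95,-1.34,0]],"dr":[[0,0,0],[0,0,0]]}'| grep -E "tcp|contact|open"
python3 -m inch '{"jaw":[1,1],"dp":[[-1.27,-1.05,0],[0,0,0]],"dr":[[0,0,0],[0,0,0]]}'| grep -E "tcp|contact|open"
python3 -c "
from h import *
s=read_state();d=s['tcp_pos']-IN;print(d@u,d@v,d@n, np.array(s['contact_force'])@np.column_stack([u,v,n]))"
```

```text
tcp_pos: [0.5477, -0.1193, 0.1168]
contact_force: [-1.7, 7.5, 4.7]
opening: 0.165
tcp_pos: [0.5568, -0.1346, 0.1244]
contact_force: [-7.4, -5.1, 5.0]
opening: 0.16
0.027304249404138045 -0.05539292589818985 -0.00516925522943395 [-2.52077636 -6.86852559  7.22683725]
```

```bash
python3 -m inch '{"jaw":[1,1,1,1],"dp":[[-1.5,-0.8,0],[-1.6,-0.3,0],[-1.5,0.05,0],[0,0,0]],"dr":[[0,0,0],[0,0,0],[0,0,0],[0,0,0]]}'| grep -E "tcp|contact|open"
python3 -c "
from h import *
s=read_state();d=s['tcp_pos']-IN;print(d@u,d@v,d@n, np.array(s['contact_force'])@np.column_stack([u,v,n]))"
```

```text
tcp_pos: [0.5935, -0.1559, 0.1483]
contact_force: [-4.3, -14.1, 2.3]
opening: 0.162
0.0747765489401925 -0.0662819408223569 -0.004979989579506076 [  0.78090409 -14.77625425   2.22675733]
```

```bash
python3 -m inch '{"jaw":[0.6,0.6,0.6,0.6,0.6],"dp":[[0,0,0],[0,0,0],[0,0,0],[0,0,-3],[0,0,-4]],"dr":[[0,0,0],[0,0,0],[0,0,0],[0,0,0],[0,0,0]]}' | grep -E "tcp|contact|open"
python3 -m inch '{"jaw":[0.6,0.6,0.6,0.6,0.6],"dp":[[3.2,2.3,-2],[3.2,2.3,-2],[3.2,2.3,0],[3.2,2.3,0],[0,0,0]],"dr":[[0,0,0],[0,0,0],[0,0,0],[0,0,0],[0,0,0]]}' | grep -E "tcp"
python3 -m inch '{"jaw":[0.6,0.6],"dp":[[0,0,0],[0,0,0]],"dr":[[0,0,0],[0,0,0]]}' | grep -E "tcp"
python3 snap.py E1
python3 -m inch '{"jaw":[0.6,0.6,0.6,0.6],"dp":[[0,-3.5,0],[0,-3.5,0],[0,0,0],[0,0,0]],"dr":[[0,0,0],[0,0,0],[0,0,0],[0,0,0]]}' | grep -E "tcp"
python3 snap.py E2
python3 - <<'E'
import pickle
from h import *
o=[]
for k in('E1','E2'):
  m,s,im=pickle.load(open(f'pics/{k}.pkl','rb'));p=proj('',IN,m);x,y=int(p[0])-80,int(p[1])-65;print(k,x,y,p)
  o.append(cv2.resize(im[y:y+130,x:x+133],None,fx=3,fy=3,interpolation=cv2.INTER_CUBIC))
cv2.imwrite('pics/E.png',np.hstack(o))
E
```

```text
tcp_pos: [0.5571, -0.144, 0.2063]
contact_force: [0.7, -0.1, 0.5]
opening: 0.4
tcp_pos: [0.4532, -0.0186, 0.1755]
tcp_pos: [0.4573, -0.0217, 0.1783]
tcp_pos: [0.4403, -0.0817, 0.1776]
E1 156 169 [236.12062323 234.60419809]
E2 209 170 [289.87903182 235.44011615]
```

View pics/E.png

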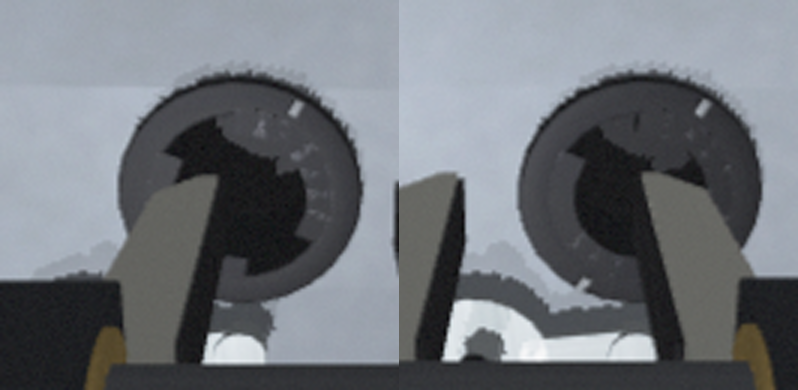

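The inlet is now clear. Ticks are at E2 px (310,205.7) and (270.3,265), and at E1 px (254.7,205). The collar edges give a centre near E1 (236,232) and E2 (289.5,233). I'll fix the inlet pose now.

```bash
python3 - <<'E'
from h import *
import pickle
A,B=[pickle.load(open(f'pics/{k}.pkl','rb')) for k in('E1','E2')]
sh=lambda X:((X-IN)@np.column_stack([u,v,n])*1e3).round(1)
f1=lambda p:(p[0]/3+156,p[1]/3+169);f2=lambda p:((p[0]-399)/3+209,p[1]/3+170)
def on(px,m,h):
  c,d=ray('',px,m);return c+d*(((IN+h*n-c)@n)/(d@n))
for nm,a,b in(('tick',(296,108),(702,107)),('L',(119,190),(518,190)),('R',(362,190),(762,190)),('bot',(242,301),(640,301)),('notchUL',(165,156),(567,153))):
  X,r=tri([ray('',f1(a),A[0]),ray('',f2(b),B[0])]);print(nm,r,sh(X))
for h in(-.006,-.003,0,.003):
  print(h,'ticks',*[sh(on(f2(p),B[0],h)) for p in((702,107),(583,285))],'L/R',*[sh(on(f1(p),A[0],h)) for p in((119,190),(362,190),(242,301))],*[sh(on(f2(p),B[0],h)) for p in((518,190),(762,190),(640,301))])
E
```

```text
tick [0.0001, 0.0001] [-36.2  21.8  -0.9]
L [0.0, 0.0] [ -0.6 -48.2  -4.9]
R [0.0002, 0.0002] [-1.2 47.5 -3.4]
bot [0.0001, 0.0001] [42.9  0.   5.3]
notchUL [0.0005, 0.0005] [-16.4 -29.   -3.1]
-0.006 ticks [-34.6  22.8  -6. ] [ 42.6 -22.2  -6. ] L/R [ -0.1 -48.5  -6. ] [-0.1 47.7 -6. ] [49.9 -1.  -6. ] [ -0.1 -48.3  -6. ] [ 0.2 48.2 -6. ] [50.1  1.4 -6. ]
-0.003 ticks [-35.6  22.2  -3. ] [ 40.8 -22.3  -3. ] L/R [ -1.5 -47.8  -3. ] [-1.5 47.5 -3. ] [48.1 -0.7 -3. ] [ -1.5 -48.1  -3. ] [-1.2 47.4 -3. ] [48.2  1.1 -3. ]
0 ticks [-36.6  21.6   0. ] [ 39.  -22.5   0. ] L/R [ -2.9 -47.   -0. ] [-2.9 47.3 -0. ] [46.2 -0.5 -0. ] [ -2.8 -48.    0. ] [-2.5 46.6  0. ] [46.4  0.7  0. ]
0.003 ticks [-37.7  21.    3. ] [ 37.1 -22.6   3. ] L/R [ -4.3 -46.3   3. ] [-4.3 47.   3. ] [44.3 -0.2  3. ] [ -4.2 -47.9   3. ] [-3.9 45.7  3. ] [44.5  0.3  3. ]
```

```bash
echo 'DN=np.diag([-1.,1.,-1.])' >> h.py; python3 -c "
from h import *
IN2=IN+.0005*u-.0003*v-.001*n
import json;json.dump({'IN':IN2.tolist()},open('inlet.json','w'))
go([.485,.349,.17],DN);print(read_state()['qpos'])"
```

```text
t 11.1 tcp [ 0.4404 -0.0809  0.1775] F [ 0.1  0.2 -0.8] open 0.402 grip 0.0
 translate first: dp cm [ 6.58 42.63 -2.92] then dr [-0.07   0.522 -0.264] | dp after turn [-4.46 42.99  0.75]
[-0.2944033  -0.04164031  2.29431028  0.03585537  0.36396442 -1.62529989]
```

```bash
python3 -m inch '{"jaw":[0.6,0.6,0.6,0.6,0.6],"dp":[[0,0,-1],[0,0,0],[0,0,0],[0,0,0],[-1,4,0]],"dr":[[-0.0175,0.1305,-0.066],[-0.0175,0.1305,-0.066],[-0.0175,0.1305,-0.066],[-0.0175,0.1305,-0.066],[0,0,0]]}' | grep -E "tcp"
python3 -m inch '{"jaw":[0.6,0.6,0.6,0.6,0.6],"dp":[[-0.4,4.3,0],[-0.4,4.3,0],[-0.4,4.3,0],[-0.4,4.3,0],[-0.4,4.3,0]],"dr":[[0,0,0],[0,0,0],[0,0,0],[0,0,0],[0,0,0]]}' | grep -E "tcp"
python3 -m inch '{"jaw":[0.6,0.6,0.6,0.6,0.6],"dp":[[-0.4,4.3,0],[-0.4,4.3,0],[-0.4,4.3,0],[0,3,0],[0,0,0]],"dr":[[0,0,0],[0,0,0],[0,0,0],[0,0,0],[0,0,0]]}' | grep -E "tcp"
python3 -c "
from h import *
go([.485,.349,.17],DN);print(read_state()['qpos'])"
```

```text
tcp_pos: [0.4472, -0.0407, 0.186]
tcp_pos: [0.4644, 0.1786, 0.1857]
tcp_pos: [0.4754, 0.3389, 0.185]
t 12.6 tcp [0.4754 0.3389 0.185 ] F [ 0.2 -0.8 -0.2] open 0.397 grip 0.0
 translate first: dp cm [-0.97  1.01  1.5 ] then dr [-0.001  0.     0.005] | dp after turn [-0.96  1.01  1.5 ]
[ 5.40240768e-01  4.22291800e-01  1.57193491e+00 -1.51158012e-03
  1.14791711e+00 -1.03529725e+00]
```

```bash
python3 snap.py F1
python3 -m inch '{"jaw":[0.6,0.6,0.6,0.6],"dp":[[0,-3.5,0],[0,-3,0],[0,0,0],[0,0,0]],"dr":[[0,0,0],[0,0,0],[0,0,0],[0,0,0]]}' | grep -E "tcp"
python3 snap.py F2
python3 - <<'E'
from h import *
import pickle
from scipy.optimize import least_squares
for k in('F1','F2'):
  m,s,im=pickle.load(open(f'pics/{k}.pkl','rb'));p=proj('',[.441,.348,.058],m);print(k,p.round(1),proj('',s['tcp_pos'],m).round(1))
  x0,y0=int(p[0])-45,int(p[1])-45
  g=im[y0:y0+90,x0:x0+90].max(2)
  for r in g[::5,::4]:print(' '.join(f'{x:3d}' for x in r))
E
```

```text
tcp_pos: [0.4765, 0.2694, 0.1859]
F1 [267.4 156.1] [259.3 228.1]
122 120 122 123 125 125 125 126 109  96  95  95  94 185 187 187 187 190 187 187 192 190 189
123 123 121 124 127 124 122 120 104  94  94  94  93 119 184 188 189 188 193 193 193 185 187
125 124 122 124 124 118 119 122 100  77  48  31  27  32  56 187 186 189 194 196 191 191 189
124 123 118 122 122 120 121  92  31  32  26  27  33  24  29  62  56 180 192 193 191 190 190
121 123 123 119 115 117  39  32  31  30  30  35  29  33  28  30  57  58 120 195 193 191 193
119 119 118 115 113  61  28  26  28  28  26  34  27  23  29  29  55  54  55 176 190 189 189
113 111 108 108 112  29  29  29  26  25  25  37  20  30  31  32  51  53  50  50 188 191 186
105 105 107 108  71  27  27  28  31  30  22  28  27  28  27  29  33  28  45  48 187 190 189
115 112 110 118  47  27  28  26  28  28  25  31  27  27  32  24  25  29  24  45 174 184 212
119 118 120 123  61  24  26  26  29  27  25  28  26  28  29  31  24  26  24  28 211 213 212
 93 120 120 121 112  30  24  24  28  29  26  28  27  26  23  27  29  25  26  29 211 211 212
 92 117 120 122 121  27
[... 1607 characters left out ...]
  48  49  26  49  50  43  39  46  47  45  43 217 216 214
123 125 124 124 119  27  30  27  30  46  48  27  47  46  44  39  45  43  44 211 215 208 200
126 126 126 121 122 111  28  38  35  30  47  22  48  43  40  37  45  41 189 207 208 201 191
123 123 122 123 124 119 107  36  34  34  42  26  43  46  42  38  48 202 203 196 176 163  94
121 122 125 124 124 116 115 120 109  30  37  28  49  44  43 144 215 206 190 144 105 228 204
120 125 127 123 118 112 112 181 125 126 215 218 193 192 190 213 209 209 203 158 205 205 208
127 125 124 121 122 116 114 117 122 125 148 219 218 219 217 214 210 213 207 211 215 214 211
125 124 122 123 122 116  84  91 118 128 127 213 221 219 163 123 215 214 215 215 214 214 214
```

```bash
python3 - <<'E'
from h import *
import pickle
from scipy.optimize import least_squares
for k in('F1','F2'):
  m,s,im=pickle.load(open(f'pics/{k}.pkl','rb'));p=proj('',[.441,.348,.058],m);x0,y0=int(p[0])-45,int(p[1])-45
  g=(im[y0:y0+90,x0:x0+90].max(2)<75).astype('uint8');g=cv2.morphologyEx(g,cv2.MORPH_OPEN,np.ones((5,5)))
  c=cv2.convexHull(max(cv2.findContours(g,0,1)[0],key=cv2.contourArea))[:,0]+[x0,y0]
  P=np.array([plane('',q,.058,m) for q in c])
  q=least_squares(lambda q:np.hypot(P[:,0]-q[0],P[:,1]-q[1])-q[2],[.44,.35,.037],loss='soft_l1',f_scale=.001).x
  P2=P[P[:,0]>q[0]-.005];q2=least_squares(lambda q:np.hypot(P2[:,0]-q[0],P2[:,1]-q[1])-.037,[.44,.35],loss='soft_l1',f_scale=.001).x
  print(k,q.round(4),q2.round(4),len(P),len(P2))
go([.439,.349,.11],DN)
E
```

```text
F1 [0.4372 0.3497 0.0363] [0.4364 0.3501] 30 12
F2 [0.4377 0.3491 0.0364] [0.4372 0.3497] 34 16
t 13.1 tcp [0.4765 0.27   0.1858] F [-0.3 -0.3  0. ] open 0.402 grip 0.0
 translate first: dp cm [3.74 7.92 7.58] then dr [-0.001  0.     0.002] | dp after turn [3.75 7.9  7.58]
```

```bash
python3 -m inch '{"jaw":[0.6,0.6,0.6,0.6,0.6],"dp":[[2,4,1],[1.9,3.95,2],[0,0,2],[0,0,2],[0,0,2]],"dr":[[0,0,0],[0,0,0],[0,0,0],[0,0,0],[0,0,0]]}' | grep -E "tcp|contact"
python3 -m inch '{"jaw":[0.6,0.6,0.6],"dp":[[0,0,1],[0,0,1],[0,0,0]],"dr":[[0,0,0],[0,0,0],[0,0,0]]}' | grep -E "tcp|contact"
python3 -m inch '{"jaw":[0.6,0.6],"dp":[[0,0,0.5],[0,0,0]],"dr":[[0,0,0],[0,0,0]]}' | grep -E "tcp|contact"
python3 -m inch '{"jaw":[0.6,0.6],"dp":[[0,0,0.4],[0,0,0]],"dr":[[0,0,0],[0,0,0]]}' | grep -E "tcp|contact"
python3 -m inch '{"jaw":[0.6,0.6],"dp":[[0,0,0.3],[0,0,0]],"dr":[[0,0,0],[0,0,0]]}' | grep -E "tcp|contact"
python3 snap.py G; python3 -c "
from h import *
go([.4375,.3495,.055],DN)"
```

```text
tcp_pos: [0.4367, 0.3504, 0.0947]
contact_force: [0.2, 0.4, -0.4]
tcp_pos: [0.4368, 0.3492, 0.0748]
contact_force: [0.7, -0.3, -0.1]
tcp_pos: [0.4373, 0.3493, 0.0707]
contact_force: [0.5, -0.2, 1.3]
tcp_pos: [0.4371, 0.3492, 0.0665]
contact_force: [0.0, -0.2, -0.1]
tcp_pos: [0.437, 0.3492, 0.0634]
contact_force: [0.6, 0.0, -0.4]
t 14.55 tcp [0.4371 0.3492 0.0635] F [-0.3 -0.5  0. ] open 0.403 grip 0.0
 translate first: dp cm [-0.04  0.03  0.85] then dr [-0.001 -0.001  0.002] | dp after turn [-0.04  0.03  0.85]
```

View pics/G.png

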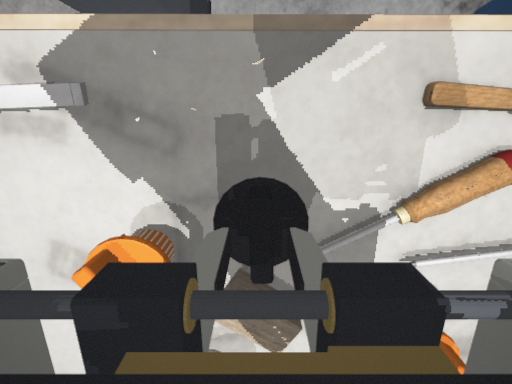

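The G view shows the fingers straddling the bar. The flange centre is at (261,222), the bar's far end at (262,281), and the bar is centred between the fingers to within 2 mm. I'll lower gently, watching the force.

```bash
python3 -m inch '{"jaw":[0.6,0.6],"dp":[[0.1,0,0.3],[0,0,0]],"dr":[[0,0,0],[0,0,0]]}' | grep -E "tcp|contact"
python3 -m inch '{"jaw":[0.6,0.6],"dp":[[0,0,0.2],[0,0,0]],"dr":[[0,0,0],[0,0,0]]}' | grep -E "tcp|contact"
python3 -m inch '{"jaw":[0.6,0.6],"dp":[[0,0,0.2],[0,0,0]],"dr":[[0,0,0],[0,0,0]]}' | grep -E "tcp|contact"
```

```text
tcp_pos: [0.4359, 0.3491, 0.0603]
contact_force: [-0.9, -0.6, -0.4]
tcp_pos: [0.436, 0.3492, 0.0584]
contact_force: [1.0, -0.9, -0.6]
tcp_pos: [0.436, 0.3492, 0.0563]
contact_force: [-0.1, 0.0, -0.1]
```

```bash
sleep 1; python3 -m inch '{"jaw":[0.6,0.6],"dp":[[0,0,0.2],[0,0,0]],"dr":[[0,0,0],[0,0,0]]}' | grep -E "tcp|contact"

```

```text
tcp_pos: [0.436, 0.3491, 0.0544]
contact_force: [-0.6, 0.3, -0.3]
```

```bash
python3 -m inch '{"jaw":[0.6,0.6],"dp":[[0,0,0.3],[0,0,0]],"dr":[[0,0,0],[0,0,0]]}' | grep -E "tcp|contact"
python3 -m inch '{"jaw":[0.6,0.6],"dp":[[0,0,0.3],[0,0,0]],"dr":[[0,0,0],[0,0,0]]}' | grep -E "tcp|contact"
python3 -m inch '{"jaw":[1,1,1,1,1],"dp":[[0,0,0],[0,0,0],[0,0,0],[0,0,0],[0,0,0]],"dr":[[0,0,0],[0,0,0],[0,0,0],[0,0,0],[0,0,0]]}'
python3 snap.py Hc; python3 - <<'E'
import cv2
b=cv2.imread('pics/Hc.png').max(2)[176:290:6,200:320:5]
for r in b:print(' '.join(f'{x:3d}' for x in r))
E
```

```text
tcp_pos: [0.436, 0.3491, 0.0512]
contact_force: [0.1, -0.3, -0.1]
tcp_pos: [0.4359, 0.3491, 0.0482]
contact_force: [0.6, 0.3, -0.1]
time: 16.25
tcp_pos: [0.4361, 0.3493, 0.0486]
eef_rot: [-0.001, 1.0, -0.0, -0.0]
contact_force: [-0.5, 0.4, -1.4]
opening: 0.167
grasp_force: 29.8
135 136 116 107 106 105 107 105 107 106 107 108 109 111 108 110 110 110 109 111 114 111 217 215
141 136 117 105 104 105 107 106 107 107 109 108  96 110 110 109 109 108 110 110 111 113 111 200
140 137 113 102 103 104 104  86  30  35  31  32  34  27  32  34  40 113 110 111 110 113 111 113
133 132 110 101 102 102  36  42  38  29  31  32  22  27  33  31  31  30  33 109 107 109 110 110
125 123 125  97  53  38  41  39  40  27  26  26  30  24  28  32  29  35  32  32 109 108 109 128
121 122 122  83  36  41  38  36  37  29  32  28  28  28  30  29  31  27  29  29  29 110 110 139
126 123 131  28  27  38  29  32  34  25  28  31  27  27  27  28  27  33  26  29  29  30 124 140
132 132  94  32  26  29  31  29  28  31  28  31  27  29  28  29  31  29  31  34  27  29 139 139
136 135  31  30  30  27  33  31  28  30  32  30  28  
[... 302 characters left out ...]
 110 109 109  33  33 130 131
112 136 136  40 109 110 109 109 110  31  32  29  29  30  29  49 109 108 108 109 103  36 128 128
133 138 132 104 110 108 109 109 110  31  24  28  31  26  30  31 111 109 109 107 109 129 127 124
139 134 132 107 109 110 109 108  99  31  27  28  31  31  27  33 109 108 108 110 108 110 134 131
 33  35  39  36  37  36  98 109  69  31  29  29  32  28  27  34 108 108  40  41  36  37  34  38
 35  38  34  36  35  34  95 109  43  31  30  30  29  25  30  32 108 109  34  36  34  39  38  35
 32  35  35  37  37  35  94 108  33  77  27  32  32  29  28  30 100 108  83  34  36  37  37  34
 32  36  36  37  38  53  92 111  33  68  36  36  34  36  35  30  93 110  93  35  40  33  39  40
```

```bash
cat >> h.py <<'E'
def Rang(a): # bar at image angle a deg (v right, -u up)
    a=np.radians(a);x=np.cos(a)*v-np.sin(a)*u;return np.column_stack([x,np.cross(-n,x),-n])
E
python3 -m inch '{"jaw":[1,1,1,1,1],"dp":[[0,0,-2],[0,0,-4],[0,0,-4],[0,0,-4],[0,0,-4]],"dr":[[0,0,0],[0,0,0],[0,0,0],[0,0,0],[0,0,0]]}' | grep -E "tcp|contact|open"
python3 -c "
from h import *
print(IN)
go(IN+.09*n,Rang(119.5));print(read_state()['qpos'])"
```

```text
tcp_pos: [0.4358, 0.349, 0.23]
contact_force: [0.2, 0.1, -2.4]
opening: 0.168
[ 0.54692711 -0.07474394  0.11458013]
t 16.8 tcp [0.4358 0.349  0.23  ] F [ 0.2  0.1 -2.4] open 0.168 grip 29.8
 translate first: dp cm [ -6.68 -41.2    3.8 ] then dr [ 0.2   -0.486 -0.239] | dp after turn [  7.2  -39.52  11.95]
[ 5.92252562e-01  3.33138062e-01  1.58680250e+00 -5.65227093e-04
  1.22301994e+00 -9.80806456e-01]
```

```bash
python3 -m inch '{"jaw":[1,1,1,1,1],"dp":[[-0.4,-2,0],[-0.7,-4,0],[-0.7,-4.4,0],[-0.7,-4.4,0],[-0.7,-4.4,0]],"dr":[[0,0,0],[0,0,0],[0,0,0],[0,0,0],[0,0,0]]}' | grep -E "tcp|open"
python3 -m inch '{"jaw":[1,1,1,1,1],"dp":[[-0.7,-4.4,0],[-0.7,-4.4,0],[-0.7,-4.4,0],[-0.7,-4.4,0],[-0.7,-4,0]],"dr":[[0,0,0],[0,0,0],[0,0,0],[0,0,0],[0,0,0]]}' | grep -E "tcp|open"
python3 -m inch '{"jaw":[1,1,1,1,1],"dp":[[0,0,0],[0,0,0],[0,0,0],[0,0,0],[0,0,0]],"dr":[[0.05,-0.1215,-0.06],[0.05,-0.1215,-0.06],[0.05,-0.1215,-0.06],[0.05,-0.1215,-0.06],[0,0,0]]}' | grep -E "tcp|open"
python3 -c "
from h import *
go(IN+.09*n,Rang(119.5));print(read_state()['qpos'])"
```

```text
tcp_pos: [0.4684, 0.1557, 0.2286]
opening: 0.168
tcp_pos: [0.5039, -0.0605, 0.2288]
opening: 0.168
tcp_pos: [0.501, -0.0578, 0.2269]
opening: 0.172
t 18.3 tcp [ 0.501  -0.0578  0.2269] F [-1.1  1.  -2.9] open 0.172 grip 30.0
 translate first: dp cm [1.42 0.32 3.17] then dr [ 0.001 -0.001  0.002] | dp after turn [1.42 0.32 3.17]
[-0.18184685 -0.0050977   2.11042123 -0.0854738   0.51717117 -1.939333  ]
```

```bash
python3 - <<'E'
from h import *
import pickle
from scipy.optimize import least_squares
m,s,im=pickle.load(open('pics/Hc.pkl','rb'));R=Ro.from_quat(s['eef_rot']).as_matrix();T=np.array(s['tcp_pos'])
g=(im.max(2)<75).astype('uint8');g[:176]=0;g[258:]=0;g[:,:200]=0;g[:,322:]=0
c=max(cv2.findContours(g,0,1)[0],key=cv2.contourArea)[:,0]
def fit(c,z):
  P=np.array([R.T@(plane('',q,z,m)-T) for q in c])[:,:2]
  q=least_squares(lambda q:np.hypot(P[:,0]-q[0],P[:,1]-q[1])-.037,[0,0],loss='soft_l1',f_scale=.001);return q.x*1e3,np.abs(q.fun).mean()*1e3,len(P)
print('front half',fit(np.array([p for p in c if p[1]<200]),.051))
print('sides',fit(np.array([p for p in c if 200<p[1]<232]),.058))
print(fit(np.array([p for p in c if p[1]<215]),.054))
E
```

```text
front half (array([-1.9446683 , -0.23762455]), np.float64(0.1771081440404836), 77)
sides (array([-7.85710419, -0.18927631]), np.float64(8.725324874306132), 108)
(array([-1.3054897 , -0.19184399]), np.float64(0.22058744890835774), 107)
```

```bash
python3 -m inch '{"jaw":[1,1,1,1,1],"dp":[[0.8,0.17,1.6],[0.8,0.17,1.6],[0,0,1.7],[0,0,1.7],[0,0,0]],"dr":[[0,0,0],[0,0,0],[0,0,0],[0,0,0],[0,0,0]]}' | grep -E "tcp|contact"
python3 -c "
from h import *
R=Rang(119.5)
go(IN+.055*n+R@[.0016,.0002,0],R)"
```

```text
tcp_pos: [0.522, -0.0687, 0.1623]
contact_force: [-0.2, -0.6, -2.3]
t 18.8 tcp [ 0.522  -0.0687  0.1623] F [-0.2 -0.6 -2.3] open 0.168 grip 30.0
 translate first: dp cm [ 0.27  0.16 -0.08] then dr [ 0.002 -0.005 -0.001] | dp after turn [ 0.26  0.16 -0.09]
```

```bash
python3 -m inch '{"jaw":[1,1,1],"dp":[[0.2,0.12,0],[0,0,0],[0,0,0]],"dr":[[0,-0.004,0],[0,0,0],[0,0,0]]}' | grep -E "contact"
python3 -c "
from h import *
R=Rang(119.5)
go(IN+.055*n+R@[.0016,.0002,0],R)"
python3 -m inch '{"jaw":[1,1,1,1],"dp":[[0,0,0.8],[0,0,0.8],[0,0,0],[0,0,0]],"dr":[[0,0,0],[0,0,0],[0,0,0],[0,0,0]]}' | grep -E "contact"
python3 -c "
from h import *
R=Rang(119.5)
go(IN+.039*n+R@[.0016,.0002,0],R);print(read_state()['contact_force']@R)"
```

```text
contact_force: [-0.7, 1.6, -2.6]
t 19.1 tcp [ 0.5198 -0.0678  0.1635] F [-0.7  1.6 -2.6] open 0.169 grip 30.0
 translate first: dp cm [0.16 0.07 0.14] then dr [-0.     0.005  0.   ] | dp after turn [0.16 0.07 0.14]
contact_force: [0.1, 0.9, -2.1]
t 19.5 tcp [ 0.5274 -0.0699  0.1485] F [ 0.1  0.9 -2.1] open 0.169 grip 30.0
 translate first: dp cm [0.1  0.04 0.04] then dr [0.    0.004 0.   ] | dp after turn [0.1  0.04 0.04]
[0.55867686 1.36689501 1.69994508]
```

```bash
python3 -m inch '{"jaw":[1,1,1,1],"dp":[[0.1,0.05,0.4],[0,0,0.5],[0,0,0],[0,0,0]],"dr":[[0,0,0],[0,0,0],[0,0,0],[0,0,0]]}' | grep -E "contact"
python3 -c "
from h import *
R=Rang(119.5)
go(IN+.030*n+R@[.0016,.0002,0],R);print((read_state()['contact_force']@R).round(1))"
python3 -m inch '{"jaw":[1,1,1,1],"dp":[[0,0,0.4],[0,0,0.4],[0,0,0],[0,0,0]],"dr":[[0,0,0],[0,0,0],[0,0,0],[0,0,0]]}' | grep -E "contact"
python3 -c "
from h import *
R=Rang(119.5)
go(IN+.022*n+R@[.0016,.0002,0],R);print((read_state()['contact_force']@R).round(1))"
```

```text
contact_force: [-0.2, -0.0, -2.8]
t 19.9 tcp [ 0.531  -0.0708  0.1405] F [-0.2 -0.  -2.8] open 0.169 grip 30.0
 translate first: dp cm [ 0.03 -0.01  0.06] then dr [0.    0.004 0.   ] | dp after turn [ 0.03 -0.01  0.06]
[1.4 0.7 2.4]
contact_force: [0.4, 0.7, -2.1]
t 20.3 tcp [ 0.5348 -0.0719  0.1335] F [ 0.4  0.7 -2.1] open 0.172 grip 30.0
 translate first: dp cm [ 0.03 -0.01  0.06] then dr [0.    0.004 0.   ] | dp after turn [ 0.03 -0.01  0.06]
[0.4 1.1 1.9]
```

```bash
for z in 1; do python3 -m inch '{"jaw":[1,1,1],"dp":[[0,0,0.4],[0,0,0],[0,0,0]],"dr":[[0,0,0],[0,0,0],[0,0,0]]}' | grep -E "contact"
python3 -m inch '{"jaw":[1,1,1],"dp":[[0,0,0.3],[0,0,0],[0,0,0]],"dr":[[0,0,0],[0,0,0],[0,0,0]]}' | grep -E "contact"
python3 -m inch '{"jaw":[1,1,1],"dp":[[0,0,0.3],[0,0,0],[0,0,0]],"dr":[[0,0,0],[0,0,0],[0,0,0]]}' | grep -E "contact"; done
python3 -c "
from h import *
R=Rang(119.5)
go(IN+.012*n+R@[.0016,.0002,0],R);print((read_state()['contact_force']@R).round(1))"
```

```text
contact_force: [0.5, 0.2, -2.3]
contact_force: [-0.2, 0.2, -2.8]
contact_force: [0.6, 1.2, -1.8]
t 21.2 tcp [ 0.5397 -0.0732  0.125 ] F [ 0.6  1.2 -1.8] open 0.168 grip 30.0
 translate first: dp cm [ 0.04 -0.    0.07] then dr [0.    0.004 0.   ] | dp after turn [ 0.04 -0.    0.07]
[-0.   1.4  1.7]
```

Seat is at about 14 mm, so the lugs are already in the notches with no contact. I'll carry on down.

```bash
python3 -m inch '{"jaw":[1,1,1],"dp":[[0,0,0.4],[0,0,0],[0,0,0]],"dr":[[0,0,0],[0,0,0],[0,0,0]]}' | grep -E "contact"
python3 -m inch '{"jaw":[1,1,1],"dp":[[0,0,0.4],[0,0,0],[0,0,0]],"dr":[[0,0,0],[0,0,0],[0,0,0]]}' | grep -E "contact"
python3 -m inch '{"jaw":[1,1,1],"dp":[[0,0,0.3],[0,0,0],[0,0,0]],"dr":[[0,0,0],[0,0,0],[0,0,0]]}' | grep -E "contact"
python3 -c "
from h import *
R=Rang(119.5)
go(IN-.0014*n+R@[.0016,.0002,0],R);print((read_state()['contact_force']@R).round(1))"
```

```text
contact_force: [-1.3, 0.9, -1.9]
contact_force: [-0.6, 0.3, -1.9]
contact_force: [-0.6, -0.1, -1.7]
t 22.1 tcp [ 0.5451 -0.0746  0.1155] F [-0.6 -0.1 -1.7] open 0.166 grip 30.0
 translate first: dp cm [ 0.04 -0.    0.31] then dr [0.    0.004 0.   ] | dp after turn [ 0.04 -0.    0.31]
[1.3 0.5 1.2]
```

```bash
for s in 1; do python3 -m inch '{"jaw":[1,1],"dp":[[0,0,0.15],[0,0,0]],"dr":[[0,0,0],[0,0,0]]}' | grep -E "contact"
python3 -m inch '{"jaw":[1,1],"dp":[[0,0,0.15],[0,0,0]],"dr":[[0,0,0],[0,0,0]]}' | grep -E "contact"
python3 -m inch '{"jaw":[1,1],"dp":[[0,0,0.1],[0,0,0]],"dr":[[0,0,0],[0,0,0]]}' | grep -E "contact"; done
python3 -c "
from h import *
R=Rang(119.5)
go(IN-.0014*n+R@[.0016,.0002,0],R);print((read_state()['contact_force']@R).round(1))"
```

```text
contact_force: [0.3, 0.3, -2.4]
contact_force: [-1.2, 0.0, -0.9]
contact_force: [-8.1, 5.6, 10.5]
t 22.7 tcp [ 0.5471 -0.0748  0.1127] F [-8.1  5.6 10.5] open 0.169 grip 30.0
 translate first: dp cm [ 0.09 -0.01 -0.03] then dr [-0.     0.005  0.001] | dp after turn [ 0.09 -0.01 -0.03]
[  0.8   4.2 -13.7]
```

Fully home: contact came at the predicted depth. Now turn clockwise, which is + about tool z.

```bash
python3 -m inch '{"jaw":[1,1,1],"dp":[[0,0.02,0],[0,0.02,0],[0,0,0]],"dr":[[0,0,0.1],[0,0,0.1],[0,0,0]]}' | grep -E "contact|open"
python3 -m inch '{"jaw":[1,1,1],"dp":[[0,0.02,0],[0,0.02,0],[0,0,0]],"dr":[[0,0,0.13],[0,0,0.13],[0,0,0]]}' | grep -E "contact|open"
python3 -c "
from h import *
R=Rang(59.5);s=read_state()
go(IN-.0014*n+R@[.0016,.0002,0],R);print((s['contact_force']@R).round(1),(s['wrist_torque']@R).round(2),s['qpos'])"
```

```text
contact_force: [-7.0, 3.2, 9.5]
opening: 0.169
contact_force: [-4.8, 2.3, 9.7]
opening: 0.168
t 23.3 tcp [ 0.5478 -0.0745  0.1131] F [-4.8  2.3  9.7] open 0.168 grip 30.1
 translate first: dp cm [ 0.12  0.05 -0.03] then dr [0.004 0.006 0.583] | dp after turn [ 0.13 -0.02 -0.03]
[  0.2   1.  -11. ] [0.34 0.19 0.1 ] [-0.20295055  0.28657578  2.12443503 -0.14895921  0.20334033 -1.42051323]
```

```bash
python3 -m inch '{"jaw":[1,1,1,1],"dp":[[0,0.02,0],[0,0.02,0],[0,0.02,0],[0,0,0]],"dr":[[0,0,0.13],[0,0,0.13],[0,0,0.13],[0,0,0]]}' | grep -E "contact|open"
python3 -m inch '{"jaw":[1,1,1,1],"dp":[[0,0.02,0],[0,0.02,0],[0,0,0],[0,0,0]],"dr":[[0,0,0.11],[0,0,0.11],[0,0,0],[0,0,0]]}' | grep -E "contact|open"
python3 -c "
from h import *
R=Rang(59.5);s=read_state()
go(IN-.0014*n+R@[.0016,.0002,0],R);print((s['contact_force']@R).round(1),(s['wrist_torque']@R).round(2),s['qpos'])"
```

```text
contact_force: [-5.2, 2.4, 8.3]
opening: 0.172
contact_force: [-4.3, 1.9, 8.9]
opening: 0.166
t 24.1 tcp [ 0.5484 -0.0737  0.1133] F [-4.3  1.9  8.9] open 0.166 grip 30.1
 translate first: dp cm [ 0.12 -0.12 -0.03] then dr [ 0.006  0.005 -0.023] | dp after turn [ 0.12 -0.12 -0.03]
[ -0.    0.9 -10.1] [ 0.47 -0.08 -0.03] [-0.20066505  0.28685786  2.1233733  -0.15433203  0.20394941 -0.80749624]
```

```bash
python3 -m inch '{"jaw":[0.6,0.6,0.6,0.6,0.6],"dp":[[0,0,0],[0,0,0],[0,0,0],[0,0,0],[0,0,-1]],"dr":[[0,0,0],[0,0,0],[0,0,0],[0,0,0],[0,0,0]]}' | grep -E "contact|open"
python3 -m inch '{"jaw":[0.6,0.6,0.6,0.6,0.6],"dp":[[0,0,-2],[0,0,-3],[0,0,-3],[0,0,-3],[0,0,0]],"dr":[[0,0,0],[0,0,0],[0,0,0],[0,0,0],[0,0,0]]}' | grep -E "contact|open|tcp"
python3 -m inch '{"jaw":[0.6,0.6,0.6,0.6,0.6],"dp":[[2,-1.2,0],[2,-1.2,0],[2,-1.2,0],[0,0,0],[0,0,0]],"dr":[[0,0,0],[0,0,0],[0,0,0],[0,0,0],[0,0,0]]}' | grep -E "tcp"
python3 snap.py Z; python3 - <<'E'
from h import *
import pickle
m,s,im=pickle.load(open('pics/Z.pkl','rb'))
p=proj('',IN+.008*n,m);print(p,proj('',IN+.038*n+.032*Rang(59.5)[:,0],m),proj('',IN+.038*n-.032*Rang(59.5)[:,0],m))
x,y=int(p[0])-60,int(p[1])-60
for r in im.max(2)[y:y+125:5,x:x+120:5]:print(' '.join(f'{q:3d}' for q in r))
# scene check of shutter & cartridge
b=camera('top');cv2.imwrite('pics/top2.png',b)
q=proj('top',IN+.02*n);print(q)
for r in b.max(2)[int(q[1])-22:int(q[1])+16:2,int(q[0])-18:int(q[0])+34:2]:print(' '.join(f'{k:3d}' for k in r))
E
```

```text
contact_force: [-0.2, -0.1, 0.4]
opening: 0.4
tcp_pos: [0.4891, -0.0575, 0.2194]
contact_force: [0.6, -0.9, -0.5]
opening: 0.401
tcp_pos: [0.4317, -0.041, 0.1809]
[289.27583373 237.58988708] [292.7510867 222.3218504] [291.94791138 275.31599005]
167 164 168 170 169 168 167 165 166 150 152 152 169 172 174 173 171 173 179 180 181 177 175 176
167 166 166 166 169 167 167 166 165 154 155 154 171 171 174 171 173 180 180 181 179 178 175 175
171 168 168 167 168 168 167 172 172 153 157 153 172 171 173 182 182 180 182 182 181 175 176 175
171 166 166 168 172 170 171 171 172 155 155 152 154 173 185 184 184 182 180 180 178 177 174 176
168 166 167 169 170 169 169 173 155  87  73  30  31  33  59 155 168 180 181 179 181 179 178 176
169 165 169 170 169 169 172 123  30  66  54  25  64  58  66  66  32 170 184 182 180 181 177 176
170 169 171 170 170 173 123  55  71  45  25  23  26  22  23  61  66  55 176 180 178 178 179 175
174 171 167 170 173 156  68  56  28  61  71  28  26  56  70  50  28  66  55 181 179 176 177 174
169 168 169 173 186  39  70  22  79  78  73  22  20  27  71  70  67  72  66 146 179 178
[... 2848 characters left out ...]
  24  27  31  31  29  31  32  30  28  71 119 119 119 119 119 119 120 119 115
119 119 121 109  42  26  23  26  31  32  30  29  30  29  31  34 102 119 118 120 120 120 119 119 120 105
120 120 120 120  94  38  28  30  30  30  28  30  32  30  34  81 117 118 119 119 120 119 119 118 120  85
120 121 120 120 117  89  43  30  29  30  28  30  27  40  84 115 120 119 119 120 119 121 120 120 118 102
120 121 119 118 109 107  99  78  56  48  48  51  70 102 117 118 118 118 118 119 119 121 120 120 120 123
120 120 119 113 107 106 109 115 114 111 110 113 116 118 118 118 118 117 118 120 120 121 120 122 121 128
119 119 118 114 106 111 117 118 118 117 116 115 115 115 116 116 117 115 118 119 119 120 120 119 121 132
```

```bash
python3 -c "
from h import *
print(finish_job())"
```

```text
the job is handed in; nothing more can be done
None
```

The shutter is swung aside to about 1.7 rad. The slim cartridge is pushed home and turned clockwise to about 1° past the lock ticks, just short of its hard stop. The gripper is clear of everything, and the job is handed in at about 26 s with no verdict returned.

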